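Hook the palette scraper out of its block and hang it on the drip rail

TASK

Take the S-hook off the drip rail, pass its small lower bend up through the hole in the hanging tab of the flat palette scraper that stands in the slanted knife block, draw the scraper out of its slot with the hook and hang both on the drip rail, with the hook's big bend over the bar, left hanging quietly. The scraper is sticky with wax and its steel is thin: keep the gripper off it and go gently with the hook - feel for the hole rather than push, and draw it out in line with its slot. Leave the palette knife beside it, the tins and the foil tray as they stand.

Things in the scene. Friction and masses are not known exactly. Their poses are not given: they have to be found in the camera images.
- hook_grip (a point): Centre of the S-hook's square dark rubber sleeve, 36 mm tall, 10 mm across y, 11 mm along x: grip it across y, fingers down. Axes: z up along the shank; x level from the shank to the bar it hangs on, y along the bar. The hook hangs loose, leaning up to 10 deg. Sleeve foot at z -18 mm; then the wire slants from (0,0,-22) to (31,0,-64) mm into the small lower bend.
- s_hook: S-hook of 5 mm dark round wire, flat in its x-z plane, 129 mm tall, 60 g; axes as hook_grip. Origin: the bar's axis while it hangs (hook_grip is at (-22,0,-36) mm). Big upper bend: centre (0,0,-14.5), wire-centre radius 22, open downward, free end (22,0,-20.5). To come off it must rise 35 mm, then move to -x. Small lower bend: centre (0,0,-104), radius 10.
- hook_tip (a point): Centre of the round nose (radius 2.5 mm) at the S-hook's lower free end, at (8.3,0,-64.3) mm from hook_grip; axes as hook_grip. The last 10 mm are straight and point up and to -x, 30 deg off the shank (z). Gap from the nose to the slanting wire above it: 14 mm.
- hook_bow (a point): Wire centre at the lowest point of the S-hook's small lower bend, at (22,0,-78) mm from hook_grip; the hole of a hung thing comes to rest here. Axes as hook_grip.
- hook_crown (a point): Wire centre at the top of the S-hook's big upper bend, at (22,0,43.5) mm from hook_grip; 7.5 mm above the bar's axis when it hangs. Axes as hook_grip.
- tab_rivet (a point): Centre of the brass rivet that holds the scraper's flat steel hanging tab (19 mm wide, 3 mm thick). Axes as scraper; this point is 124 mm along x from the blade edge, midway in the tab's thickness. The tab turns stiffly on the rivet in its own plane and may sit up to 40 deg to either side of x: its angle is not reported. Its 9 mm round hole lies 22 mm from the rivet; the tab ends 10 mm past it.
- scraper: Flat 3 mm steel palette scraper, 48 mm wide blade, dark wooden handle with brass rivets (22 mm wide, 13 mm thick), about 135 g. Origin: middle of the blade edge. x runs to the tab end, y across, z square to the face. It stands slanting up 45 deg, z up and back over the block; the hook's nose goes in from below, along +z, its shank on the +x side of the tab's end. Steel under the tab ends 8 mm past the rivet.
- knife_block: Slanted hardwood knife block, fixed, 112 mm wide (y), 116 mm deep, 116 mm high. Origin on its underside; x level, the way the handles point, z up. Slots slant 45 deg, rising to +x. The blade sits 55 mm deep in the wide slot (mouth's centre (20,-20,95) mm) under a spring tongue: pushed up at the tab it gives from 3 N, by 4 mm, then is rigid; along the slot it draws out at 6 to 12 N, free after 55 mm.
- rail_mid (a point): Middle of the drip rail's bar: level round steel bar 10 mm thick, its axis 315 mm above the bench, 340 mm between two posts, fixed. Axes: y along the bar, z up, x level and square to it (to the far side from the robot). A perforated skimmer is fixed at y +125 mm: hang the scraper between y -150 and +95 mm.
- palette_knife: Small palette knife with a turned dark wooden handle, in the block's narrow slot 57 mm beside the scraper; its end lies 18 mm short of the tab's hole. Leave alone. Origin at its blade's end.
- foil_tray: Foil tray, 126 x 136 x 38 mm, on the bench under the rail to catch drips. Leave alone.
- tin_plum: Open round tin, 58 mm wide, 50 mm high, on the bench. Leave alone.
- tin_oxide: Open round tin, 59 mm wide, 45 mm high, on the bench. Leave alone.

How it is judged (in metres and radians):
On the way, in this order (a step that is already met when the one before it is completed fails the run):
1. the S-hook is held and off the rail, at least 60 mm from where it hung (distance of hook_grip from where it was at the start of the episode above 0.06 m and contact force between the fingers and s_hook above 0.5 N and contact force between s_hook and drip_rail below 0.05 N), for 0.1 s.
2. the held hook is through the tab and draws the scraper along its slot (drawn 10 to 45 mm) (z of hook_tip in the frame of tab_rivet above 0.005 m and z of hook_bow in the frame of tab_rivet below 0 m and distance between hook_tip and tab_rivet below 0.045 m and distance of scraper from where it was at the start of the episode between 0.01 and 0.045 m and contact force between s_hook and scraper above 0.5 N and contact force between the fingers and s_hook above 0.5 N), for 0.1 s.
3. the scraper hangs from the held hook, out of the block (distance of scraper from where it was at the start of the episode above 0.075 m and distance between tab_rivet and hook_bow below 0.045 m and contact force between s_hook and scraper above 0.3 N and contact force between scraper and knife_block below 0.05 N and contact force between the fingers and s_hook above 0.5 N), for 0.1 s.
At the end, for the whole second after the job is handed in: The hook's big bend sits over the bar (crown within 10 mm of above its axis, 2 to 12 mm up), the scraper hangs by its tab in the lower bend (rivet within 34 mm of its lowest point, tilt < 20 deg), swaying under 250 mm/s; knife within 20 mm, tins and tray within 30 mm of their start (x of hook_crown in the frame of rail_mid between -0.01 and 0.01 m and z of hook_crown in the frame of rail_mid between 0.002 and 0.012 m and y of hook_crown in the frame of rail_mid between -0.155 and 0.1 m and distance between tab_rivet and hook_bow below 0.034 m and angle between scraper's own x axis and vertical below 0.35 rad and contact force between s_hook and drip_rail above 0.4 N and contact force between s_hook and scraper above 0.3 N and linear speed of each of scraper, s_hook below 0.25 m/s and distance of palette_knife from where it was at the start of the episode below 0.02 m and distance of each of tin_plum, tin_oxide, foil_tray from where it was at the start of the episode below 0.03 m); the robot touches nothing.
It fails at once if the hook presses or pulls on the scraper with more than 18 N (contact force between s_hook and scraper above 18 N).
It fails at once if the gripper touches the scraper with more than 1 N (contact force between any of the fingers, the arm and scraper above 1 N).
It fails at once if the palette knife is moved by more than 20 mm (distance of palette_knife from where it was at the start of the episode above 0.02 m).
It fails at once if a tin or the tray is moved by more than 30 mm (distance of any of tin_plum, tin_oxide, foil_tray from where it was at the start of the episode above 0.03 m).
It also fails if it takes over 72 s, if anything falls off the work surface, if the arm or the gripper's body presses on something with over 40 N, if the wrist force passes 120 N, or if a joint passes its speed limit or range.

ROBOT

A 7-joint arm with a two-finger parallel gripper is mounted at the origin on the work surface; the furniture and walls round the work are solid. World frame = base frame: x ahead of the robot, y to its left, z up, the work surface at z = 0. Lengths are in m, angles in degrees, forces in N, time in s.
With the tool pointing down it reaches from about 0.425 to 1.025 m from the base axis. Payload 9.4 kg.
Tool frame: the origin (TCP) lies midway between the tips of the shut fingers; the grasp point (between the pads) lies 19 mm behind it (ctrl.grip_depth is the distance from the TCP to the grasp point, in m); x points along the fingers, z is the direction in which the jaws open and shut, and the axes are right-handed (so a half turn about x gives the same grasp; the last joint's range is limited). The gripper opens to 93 mm and grips with 3 to 60 N. Pads are 15 mm wide; open, the fingers measure 128 mm over their backs; the gripper's body (75 mm by 188 mm) begins 65 mm behind the grasp point.
Start: joints at [72.668, 34.337, -0.143, 91.639, 0.103, 54.024, -4.572], TCP at [0.162, -0.707, 0.219] pointing down, gripper open.
Joint ranges: [-147.43, 147.43], [-19.82, 112.94], [-74.19, 73.91], [6.32, 146.72], [-59.91, 239.91], [6.04, 106.73], [-150.56, 150.56]. Speed limits (degrees/s): [127.2, 127.2, 172.46, 172.46, 180, 180, 180].

INTERFACE

Orientations are given as a 3x3 rotation matrix whose columns are the frame's x, y, z axes.
In Python, from rig import ctrl, imaging, workorder gives the robot as it stands.
- The arm moves only by the tool jog_arm, never from a script. Its argument "commands" is a list that holds one entry, the list of rows, each a list of 7 numbers: the shift along the tool's x, y, z in units of 30 mm (1.0 is 30 mm), then the turn, a rotation vector about the tool's x, y, z in units of 10 degrees (1.0 is 10 degrees), then the finger opening in mm, from 0 to 93. A call has 1 to 10 rows; each row is the pose to reach, as a shift and turn from the pose commanded when the call began, along the tool's axes at that moment; what a row does not reach only later rows make up. A row lasts 1/8 s, in which the tool goes at most 62.5 mm and 10.7 degrees, less where a joint would pass 70% of its speed; a pose out of reach is approached as far as the arm can. A call with a gripper value outside its range is refused whole. The fingers move at their own pace and stop on an object; "force" is the grip in N (left out, the last holds). Time passes only in rows, so rows that repeat a pose let the fingers close. It gives the time, the measured TCP pose, the force and the opening at its end, in the units of the state.
- ctrl.state(): the state, without advancing time (a new reading comes with each control period).
- imaging.capture(name): name is "side" or "top"; returns the picture (480x640x3 uint8, red, green, blue); there is no depth.
- imaging.camera_info(name): a dict with "fx", "fy", "cx", "cy" (pixels), "k1" (the pictures are not rectified: a ray, as slopes to the right and down, at radius r is drawn at 1 + k1 r^2 times it, then the intrinsics apply), "extrinsics" (4x4, takes a point from world to camera coordinates). Camera axes: x right, y down, z forward; pixel columns grow to the right and rows downward; lengths in m; the calibration is good to about 2 mm. A picture is of the moment at which its call begins. camera_info takes no time and is no camera call.
- workorder.finish_job(): hands the job in, once; it reports no verdict.
The state is a dict: "time": time; "joints": joint angles; "joint_vel": joint speeds; "tau": joint torques, N m; "position": TCP position; "tcp_rot": TCP orientation; "contact_force": force on the tool from outside, world axes, zero at the start; "ft_torque": the same for the moment, N m; "width": opening from 0.0 (shut) to 1.0 (fully open).
Only numpy, scipy, OpenCV 4.12 (cv2) and the standard library are available. Lean on these libraries where they do the work, as an engineer would, in place of code of your own. Each camera call takes 0.05 s, during which the arm holds its last target.

## Working session

There is one attempt and no reset: what is moved stays moved. The work goes in short steps, Python scripts to look and compute and a tool call to move; the robot and the scene stay as the last step left them, time stands still between calls to the robot, and variables do not carry over. Pictures are saved under pics/ and viewed, and the job is handed in when it is done.

Besides the shell and the picture viewer there is one more tool, called after "Call:" as name(argument=value, ...) on one line, values as JSON. jog_arm: Moves the arm, as the interface text tells. Its arguments: {"type":"object","properties":{"commands":{"type":"array"},"force":{"type":"number"}},"required":["commands"]}

```bash
ls; mkdir -p pics; python3 - <<'E'
from rig import ctrl, imaging, workorder
import cv2
s=ctrl.state()
for k,v in s.items(): print(k,v)
print(ctrl.grip_depth)
for n in("side","top"):
    im=imaging.capture(n); cv2.imwrite(f"pics/{n}0.png",im[:,:,::-1]); print(n,imaging.camera_info(n))
E
```

```text
pics
time 0.0
joints [72.66705013 34.3855759  -0.14326794 91.67912754  0.10450337 54.02530738
 -4.57242365]
joint_vel [ 0.0405456   0.07417797 -0.03452316  0.09694094  0.01629152  0.09094748
  0.00184415]
tau [-2.39029287e-04 -7.65074015e+01  1.49715152e+00 -2.52359158e+01
 -5.24775486e-02  1.66742387e-02  1.89445964e-04]
position [ 0.16217152 -0.70613562  0.2177585 ]
tcp_rot [[-5.31397876e-04  9.74603966e-01  2.23934871e-01]
 [ 1.47737180e-03  2.23935424e-01 -9.74602864e-01]
 [-9.99998767e-01 -1.87066828e-04 -1.55885122e-03]]
contact_force [ 0.67920423 -0.24275209 -0.7169469 ]
ft_torque [-0.00833349  0.00286546  0.02183144]
width 0.9972055497847384
0.0188
side {'fx': 582.5791890234266, 'fy': 582.5791890234266, 'cx': 321.15690950632427, 'cy': 234.96017265637622, 'k1': -0.15010055623676402, 'extrinsics': array([[-0.99795459,  0.06347018, -0.00762737,  0.44952759],
       [ 0.03239884,  0.39930619, -0.91624499,  0.23206893],
       [-0.05510858, -0.91461801, -0.4005458 ,  0.97493458],
       [ 0.        ,  0.        ,  0.        ,  1.        ]])}
top {'fx': 538.9327225500447, 'fy': 538.9327225500447, 'cx': 322.6992773854623, 'cy': 239.33845822825347, 'k1': -0.08303958690143184, 'extrinsics': array([[ 0.07010869, -0.99752936,  0.0044659 , -0.22329554],
       [-0.9768194 , -0.0695595 , -0.20244834,  0.43247644],
       [ 0.20225881,  0.00983101, -0.97928276,  1.12594551],
       [ 0.        ,  0.        ,  0.        ,  1.        ]])}
```

View pics/side0.png

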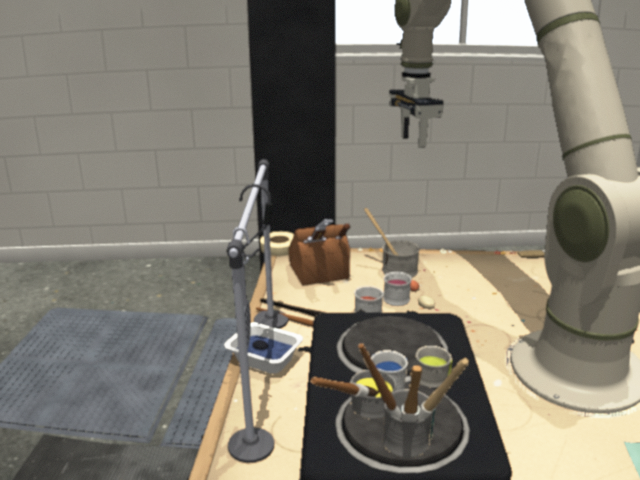

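View pics/top0.png

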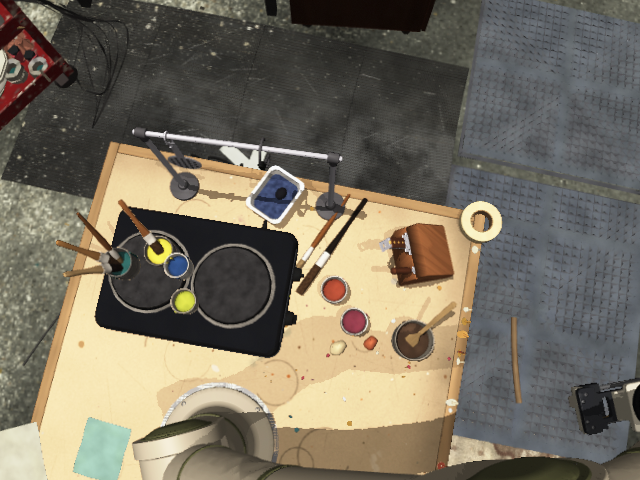

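The side view shows the rail from (235,250) to (264,165), with the hook near (255,190) and the block near (320,252). In the top view the rail runs (138,132)-(340,158), the block is near (422,252) and the hook near (262,150). I'll zoom in.

```bash
cat > h.py <<'E'
import numpy as np, cv2
from scipy.optimize import least_squares
from rig import ctrl, imaging, workorder
CI={n:imaging.camera_info(n) for n in("side","top")}
def proj(n,P):
    c=CI[n];P=np.atleast_2d(P);q=P@c['extrinsics'][:3,:3].T+c['extrinsics'][:3,3]
    s=q[:,:2]/q[:,2:];s=s*(1+c['k1']*(s**2).sum(1,keepdims=True))
    return s*[c['fx'],c['fy']]+[c['cx'],c['cy']]
def ray(n,uv):
    c=CI[n];d=(np.array(uv,float)-[c['cx'],c['cy']])/[c['fx'],c['fy']];s=d.copy()
    for _ in range(30): s=d/(1+c['k1']*(s@s))
    E=c['extrinsics'];R=E[:3,:3];o=-R.T@E[:3,3];v=R.T@np.array([s[0],s[1],1]);return o,v/np.linalg.norm(v)
def tri(us,ut):
    o1,v1=ray('side',us);o2,v2=ray('top',ut)
    A=np.c_[v1,-v2];t=np.linalg.lstsq(A,o2-o1,rcond=None)[0];a=o1+t[0]*v1;b=o2+t[1]*v2
    return (a+b)/2,np.linalg.norm(a-b)
def onz(n,uv,z):
    o,v=ray(n,uv);return o+v*(z-o[2])/v[2]
def onplane(n,uv,p,nn):
    o,v=ray(n,uv);return o+v*((p-o)@nn)/(v@nn)
def crop(src,dst,x0,y0,w,h,k):
    im=cv2.imread(src) if isinstance(src,str) else src[:,:,::-1]
    c=cv2.resize(im[y0:y0+h,x0:x0+w],None,fx=k,fy=k,interpolation=cv2.INTER_CUBIC)
    for x in range((x0+9)//10*10,x0+w,10):
        cv2.putText(c,str(x),((x-x0)*k,8),0,.3,(0,255,255),1);cv2.line(c,((x-x0)*k,10),((x-x0)*k,16),(0,255,255),1)
    for y in range((y0+9)//10*10,y0+h,10):
        cv2.putText(c,str(y),(0,(y-y0)*k+3),0,.3,(0,255,255),1)
    cv2.imwrite(dst,c)
E
python3 - <<'E'
from h import *
crop('pics/side0.png','pics/s0rail.png',215,150,110,80,7)
crop('pics/side0.png','pics/s0blk.png',270,205,100,85,7)
crop('pics/top0.png','pics/t0rail.png',230,115,120,80,6)
crop('pics/top0.png','pics/t0blk.png',370,205,100,90,6)
E
```

```text
(no output)
```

View pics/s0rail.png

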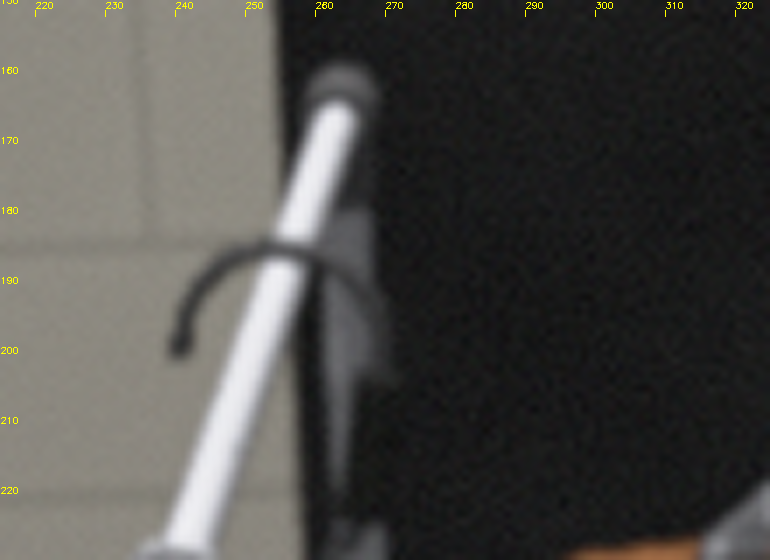

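View pics/s0blk.png

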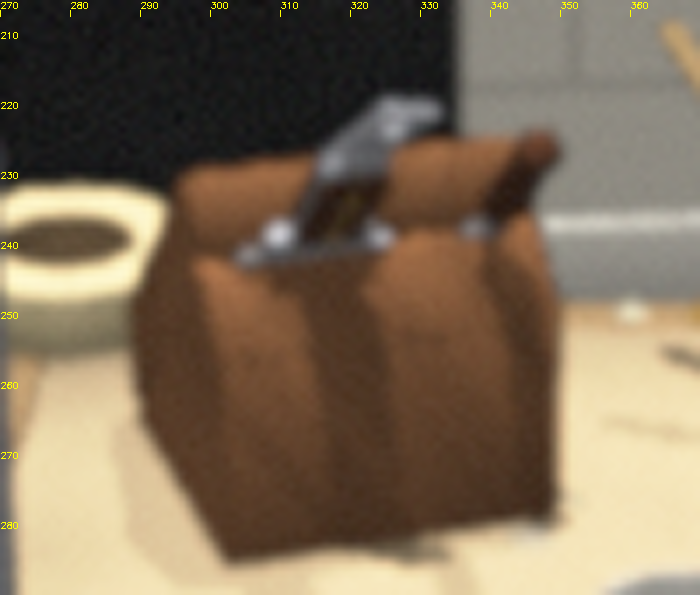

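View pics/t0rail.png

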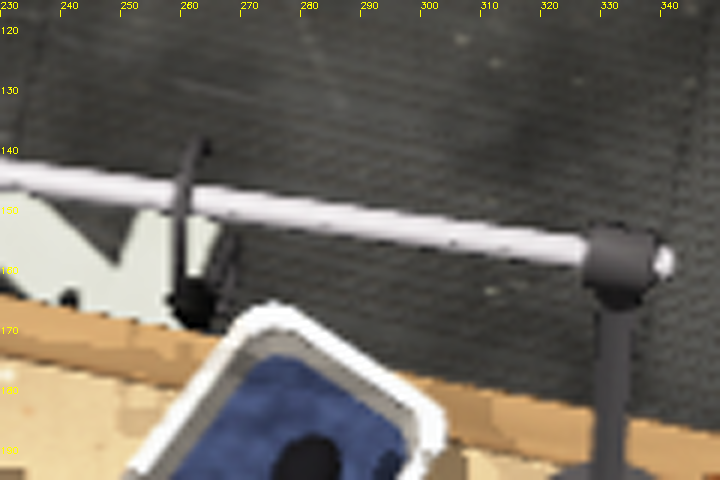

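View pics/t0blk.png

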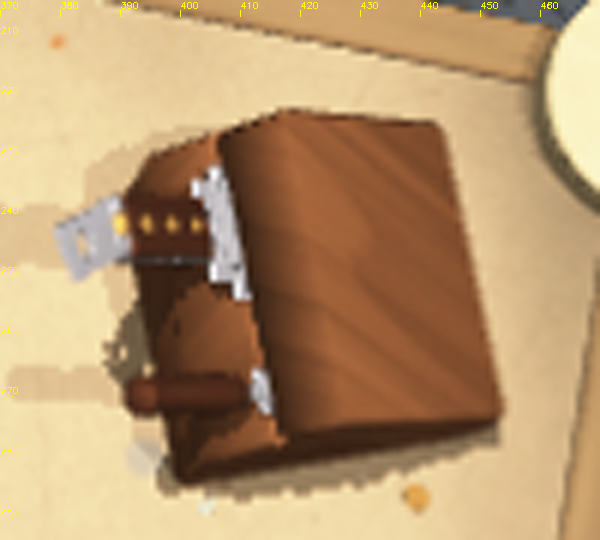

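```bash
python3 - <<'E'
from h import *
for n in("side","top"):
    im=np.mean([imaging.capture(n).astype(float) for _ in range(6)],0); np.save(f'pics/{n}avg.npy',im); cv2.imwrite(f'pics/{n}avg.png',im[:,:,::-1].round().astype(np.uint8))
crop('pics/topavg.png','pics/t1blk.png',374,220,50,60,12)
crop('pics/sideavg.png','pics/s1blk.png',298,212,60,40,12)
for a,b in [((317,228),(389,241.5)),((281.5+28,238.5),(404,234)),((323.5,239),(409.5,254)),((347,225),(391.5,270)),((264,163),(334,159))]:
    print(a,b,tri(a,b))
print(onz('top',(389,241.5),.144), onz('top',(401.7,242.2),.107),onz('top',(391.5,270),.13))
print([onz('side',p,0) for p in [(302,284.5),(349,278)]])
for n in CI: E=CI[n]['extrinsics'];print(n,-E[:3,:3].T@E[:3,3])
print(ctrl.state()['time'])
E
```

```text
(317, 228) (389, 241.5) (array([ 0.43469959, -0.32557593,  0.14167432]), np.float64(0.005090011842739843))
(309.5, 238.5) (404, 234) (array([ 0.45461662, -0.35908882,  0.10550121]), np.float64(0.006231956538702181))
(323.5, 239) (409.5, 254) (array([ 0.41972791, -0.37444302,  0.09515697]), np.float64(0.0022847785359868724))
(347, 225) (391.5, 270) (array([ 0.37484129, -0.33239621,  0.14409047]), np.float64(3.8251363613835354e-05))
(264, 163) (334, 159) (array([ 0.53307981, -0.20448158,  0.31859838]), np.float64(0.0023046019702467153))
[ 0.43163449 -0.32487518  0.144     ] [ 0.43984317 -0.35536832  0.107     ] [ 0.37707381 -0.33413153  0.13      ]
[array([ 4.70096020e-01, -3.48920782e-01, -1.11022302e-16]), array([ 0.36479736, -0.37105187,  0.        ])]
side [0.49481662 0.77049456 0.60656666]
top [ 0.21037394 -0.20373019  1.19117038]
0.7
```

View pics/t1blk.png

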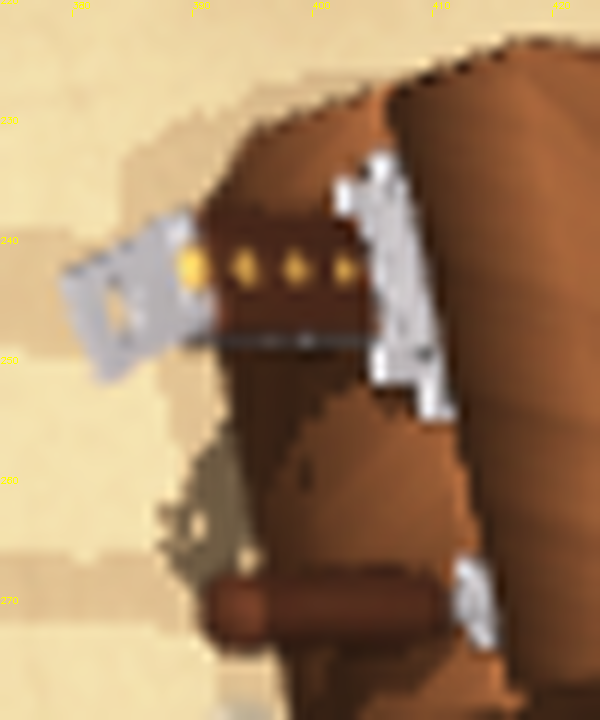

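View pics/s1blk.png

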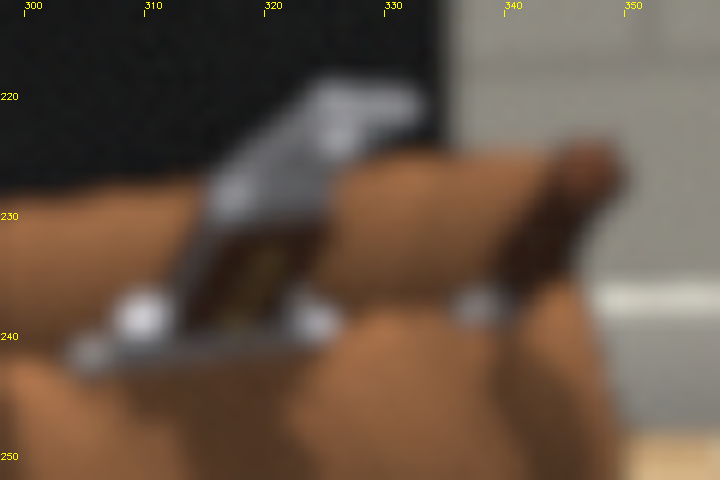

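```bash
sed -i 's/((x-x0)\*k,8)/(int((x-x0+.5)*k),8)/; s/((x-x0)\*k,10),((x-x0)\*k,16)/(int((x-x0+.5)*k),10),(int((x-x0+.5)*k),16)/; s/(0,(y-y0)\*k+3)/(0,int((y-y0+.5)*k)+3)/' h.py
cat > blk.py <<'E'
from h import *
r2=.5**.5
def frames(p):
    bx,by,yaw,dz=p; c,s=np.cos(yaw),np.sin(yaw)
    R=np.array([[c,-s,0],[s,c,0],[0,0,1]]);t=np.array([bx,by,0])
    Rs=R@np.array([[r2,0,-r2],[0,1,0],[r2,0,r2]])
    mouth=t+R@[.02,-.02,.095+dz]
    return R,t,Rs,mouth
def spt(p,x,y,z):
    R,t,Rs,m=frames(p);return m+Rs@[x-.055,y,z]
top_h=np.array([(393.3,241.6),(397.5,241.7),(401.6,241.7)])
def res(q):
    p=np.r_[q[:3],0];u=q[3];R,t,Rs,m=frames(p);r=[]
    r+=list((proj('top',spt(p,.124,0,.0025))[0]-[388.84,241.3])/.5)
    a,b=proj('top',[spt(p,.124,0,.007),spt(p,.06,0,.007)])
    n=np.array([-(b-a)[1],(b-a)[0]]);n/=np.linalg.norm(n)
    r+=list((top_h-a)@n/.4)
    h=spt(p,.124+.022*np.cos(u),.022*np.sin(u),0)
    r+=list((proj('top',h)[0]-[383.1,245.0])/.5)
    # bottom edge in side
    r+=list(((proj('side',t+R@[q[4],-.056,0])[0]-[301.6,284.1])/1.5))
    r+=list(((proj('side',t+R@[q[4],.056,0])[0]-[348.6,277.6])/1.5))
    # knife handle axis: lateral
    a,b=proj('top',[m+R@[0,.057,0]+Rs@[.07,0,0],m+R@[0,.057,0]])
    n=np.array([-(b-a)[1],(b-a)[0]]);n/=np.linalg.norm(n)
    r+=list((np.array([(391.5,269.7),(409,270.0)])-a)@n/.8)
    return np.array(r)
if __name__=='__main__':
    s=least_squares(res,[.41,-.39,np.radians(103),.5,.04]);q=s.x
    print(q[:2],np.degrees(q[2:4]),q[4]); print(res(q).round(2))
    J=np.linalg.inv(s.jac.T@s.jac);print('sd',np.sqrt(np.diag(J)))
    p=np.r_[q[:3],0];print('rivet',spt(p,.124,0,0)); u=q[3]
    print('hole',spt(p,.124+.022*np.cos(u),.022*np.sin(u),0))
    print('side proj rivet,hole,tabend',proj('side',[spt(p,.124,0,-.002),spt(p,.124+.022*np.cos(u),.022*np.sin(u),0),spt(p,.124+.032*np.cos(u),.032*np.sin(u),0)]))
    print(frames(p)[2])
    np.save('blk.npy',q)
    # overlays
    def tab(u):
        c,s_=np.cos(u),np.sin(u)
        L=[(-.008,.0095),(.032,.0095),(.032,-.0095),(-.008,-.0095)]
        return [spt(p,.124+c*a-s_*b,s_*a+c*b,0) for a,b in L]
    def circ(u):
        return [spt(p,.124+.022*np.cos(u)+.0045*np.cos(a),.022*np.sin(u)+.0045*np.sin(a),0) for a in np.linspace(0,6.28,20)]
    hand=[spt(p,x,y,z) for z in(-.0065,.0065) for x,y in[(.075,.011),(.12,.011),(.12,-.011),(.075,-.011)]]
    for n,(x0,y0,w,h) in {'top':(374,220,50,60),'side':(292,210,64,50)}.items():
        k=12;im=cv2.imread(f'pics/{n}avg.png');c=cv2.resize(im[y0:y0+h,x0:x0+w],None,fx=k,fy=k,interpolation=cv2.INTER_CUBIC)
        for P,col in((tab(u),(0,255,0)),(circ(u),(0,0,255)),(hand[:4],(255,255,0)),(hand[4:],(255,0,255)),([spt(p,.055,.024,0),spt(p,.055,-.024,0)],(0,255,255))):
            v=((proj(n,P)-[x0,y0]+.5)*k).astype(np.int32);cv2.polylines(c,[v],True,col,1)
        cv2.imwrite(f'pics/ov_{n}.png',c)
E
python3 blk.py
```

```text
[ 0.42582339 -0.39512627] [102.287584    19.90080553] 0.034150281342581086
[ 1.    0.65  0.92  0.44 -0.26 -1.07  0.42 -0.71  0.17  0.47 -0.11 -0.44
 -0.15]
sd [0.00166176 0.00076061 0.02994505 0.06672161 0.00454639]
rivet [ 0.43072535 -0.32365539  0.14379037]
hole [ 0.42029529 -0.31095683  0.15841774]
side proj rivet,hole,tabend [[320.39394104 228.53001434]
 [325.70066995 223.22201984]
 [328.25388101 221.17472019]]
[[-0.15048551 -0.97709172  0.15048551]
 [ 0.69090818 -0.21281866 -0.69090818]
 [ 0.70710678  0.          0.70710678]]
```

View pics/ov_top.png

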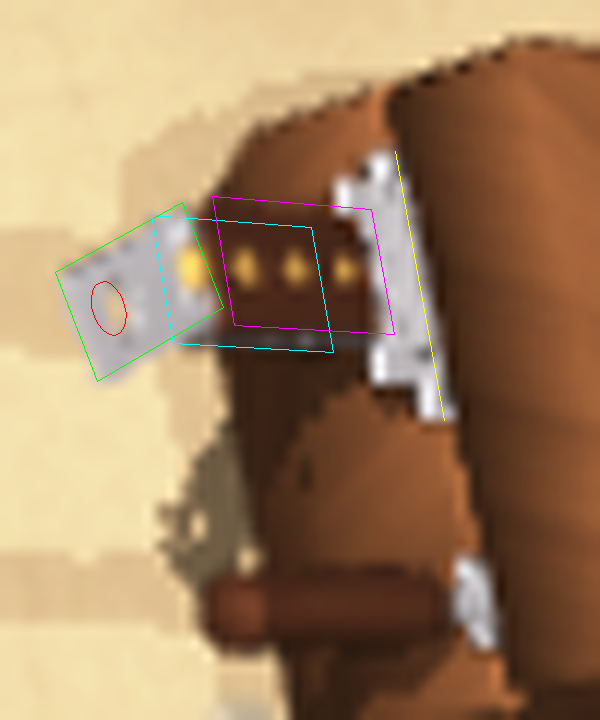

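View pics/ov_side.png

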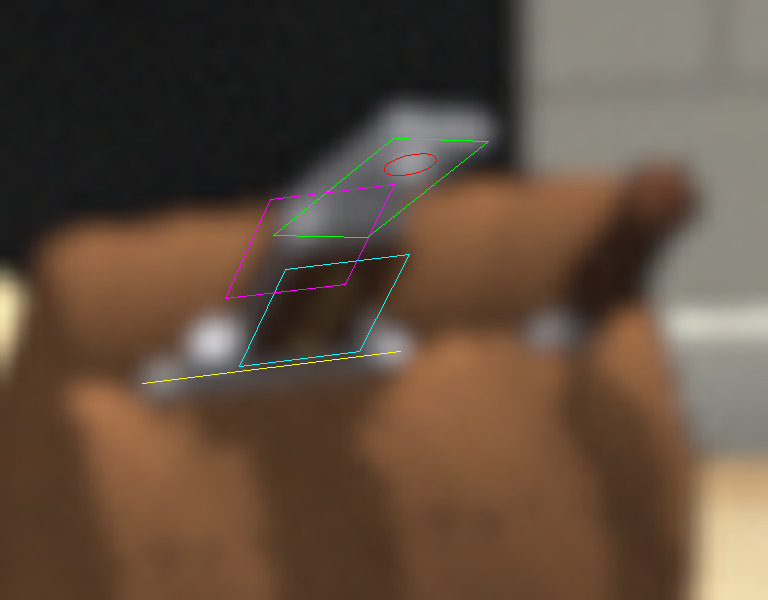

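```bash
python3 - <<'E'
from h import *
A,e=tri((324.4,218.4),(378.7,241.8));B,f=tri((332.3,220.1),(381.8,251.3))
print(A,e,B,f,np.linalg.norm(A-B),(A+B)/2)
from blk import *
q=np.load('blk.npy');p=np.r_[q[:3],0]
for zo in (0,.003):
  c,s=np.cos(q[3]),np.sin(q[3]);print([spt(p,.124+c*.032-s*b,s*.032+c*b,zo).round(4) for b in(-.0095,.0095)])
E
```

```text
[ 0.42351812 -0.30167889  0.1727349 ] 7.877961401452743e-05 [ 0.40693321 -0.30935693  0.16536735] 0.00033451861871636944 0.019705132746542897 [ 0.41522566 -0.30551791  0.16905112]
[array([ 0.4238, -0.301 ,  0.1674]), array([ 0.4073, -0.3093,  0.1628])]
[array([ 0.4242, -0.3031,  0.1695]), array([ 0.4078, -0.3114,  0.1649])]
```

```bash
cat > blk2.py <<'E'
from blk import *
Z=.003
def tp(p,u,a,b,z=Z):
    c,s=np.cos(u),np.sin(u);return spt(p,.124+c*a-s*b,s*a+c*b,z)
def res2(q):
    p=q[:4];u=q[4];R,t,Rs,m=frames(p);r=[q[3]/.0015]
    r+=list((proj('top',tp(p,u,0,0,Z+.0025))[0]-[389.2,241.9])/.7)
    a,b=proj('top',[spt(p,.124,0,.007),spt(p,.06,0,.007)])
    n=np.array([-(b-a)[1],(b-a)[0]]);n/=np.linalg.norm(n)
    r+=list((top_h-a)@n/.6)
    r+=list((proj('top',tp(p,u,.022,0))[0]-[383.3,245.2])/.4)
    for b,sd,tt in((-.0095,(324.4,218.4),(378.7,241.8)),(.0095,(332.3,220.1),(381.8,251.3))):
        r+=list((proj('side',tp(p,u,.032,b))[0]-sd)/.7);r+=list((proj('top',tp(p,u,.032,b))[0]-tt)/.6)
    r+=list(((proj('side',t+R@[q[5],-.056,0])[0]-[301.6,284.1])/2))
    r+=list(((proj('side',t+R@[q[5],.056,0])[0]-[348.6,277.6])/2))
    a,b=proj('top',[m+R@[0,.057,0]+Rs@[.07,0,0],m+R@[0,.057,0]])
    n=np.array([-(b-a)[1],(b-a)[0]]);n/=np.linalg.norm(n)
    r+=list((np.array([(391.5,269.7),(409,270.0)])-a)@n/1.)
    return np.array(r)
if __name__=='__main__':
    s=least_squares(res2,[.41,-.39,np.radians(103),0,.3,.04]);q=s.x;p=q[:4];u=q[4]
    print(q[:2],q[3],np.degrees(q[[2,4]]),q[5]); print(res2(q).round(1))
    J=np.linalg.inv(s.jac.T@s.jac);print('sd',np.sqrt(np.diag(J)).round(4))
    print('rivet',tp(p,u,0,0),'hole',tp(p,u,.022,0));print(frames(p)[2]);np.save('blk2.npy',q)
E
python3 blk2.py
```

```text
[ 0.42595248 -0.39369853] 0.001078891752118134 [103.1065164   19.25842313] 0.03280643448997464
[ 0.7  0.9 -0.5  0.2  0.  -0.4 -0.6 -0.2  0.1  1.4 -0.3  0.5  0.1 -0.7
  0.7 -0.2 -0.5  0.2  0.3 -0.2 -0.6 -0.1]
sd [0.0021 0.0006 0.037  0.0009 0.0532 0.006 ]
rivet [ 0.43031347 -0.32423096  0.14699058] hole [ 0.41991606 -0.31157314  0.1616764 ]
[[-0.160345   -0.97395018  0.160345  ]
 [ 0.68868678 -0.22676208 -0.68868678]
 [ 0.70710678  0.          0.70710678]]
```

```bash
python3 - <<'E'
from h import *
crop('pics/topavg.png','pics/t2.png',245,128,40,48,14)
crop('pics/sideavg.png','pics/s2.png',230,175,50,40,14)
crop('pics/topavg.png','pics/t3.png',125,120,60,30,12)
E
```

```text
(no output)
```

View pics/t2.png

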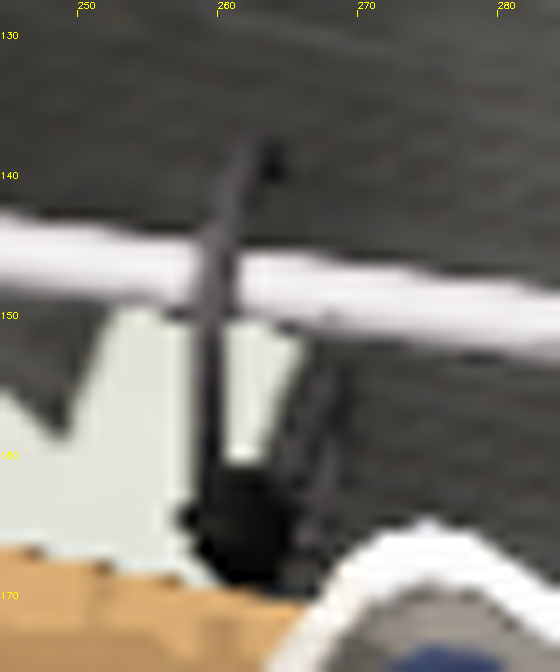

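View pics/s2.png

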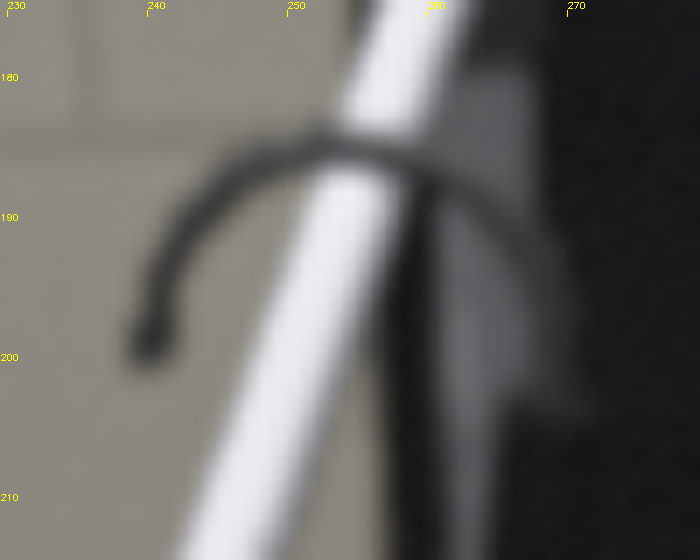

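View pics/t3.png

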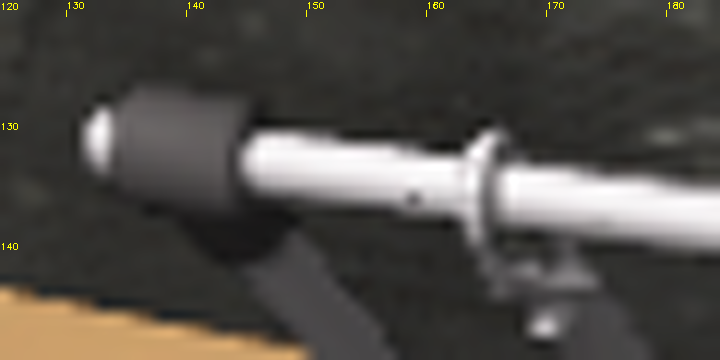

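```bash
cat > hk.py <<'E'
from h import *
from scipy.spatial.transform import Rotation as Ro
# hook wire centreline in s_hook axes
def wire():
    a=np.radians(np.linspace(-15.5,180,30));P=[(22*np.cos(t),0,-14.5+22*np.sin(t)) for t in a]
    P+=[(-22,0,-54),(-22,0,-58),(9,0,-100)]
    a=np.radians(np.linspace(25,-150-0,20));P+=[(10*np.cos(t),0,-104+10*np.sin(t)) for t in a]
    P+=[(-13.7,0,-100.3)]
    return np.array(P)/1000
def sleeve():
    return np.array([(-22+5.5*i,5*j,-36+18*k) for i in(-1,1) for j in(-1,1) for k in(-1,1)])/1000
E
python3 - <<'E'
from hk import *
A=onz('top',(150,132.7),.315);B=onz('top',(310,153.4),.315);print(A,B);d=(A-B)/np.linalg.norm(A-B);az=np.degrees(np.arctan2(d[1],d[0]));print('rail dir',d,az)
print(onz('top',(259.4,147.1),.315), onz('top',(335,157),.315),onz('top',(133,130.5),.315))
# side check of rail: project
print(proj('side',[A,B]))
yr=d;xr=np.cross(yr,[0,0,1]);print('xr',xr)
H=onz('top',(259.4,147.1),.318)
def T(q):
    s,yaw,pit,rol,dx,dz=q
    R=np.c_[xr,yr,[0,0,1]]@Ro.from_euler('zyx',[yaw,pit,rol]).as_matrix()
    return R,B+((H-B)@yr+s)*yr+np.array([0,0,dz])+dx*xr
def res(q):
    R,o=T(q);f=lambda n,*p:proj(n,o+R@(np.array(p)/1000))[0]
    r=list(f('side',22,0,-20.5)-[239.8,199.0])+list(f('top',22,0,-20.5)-[263.5,139.0])
    w=o+wire()@R.T;ps=proj('side',w[:30]);r+=[ps[:,1].min()-185.3,(ps[:,0].max()-269.3)/1.5]
    r+=list((f('top',-22,0,-36)-[261.6,164.8])/1)
    r+=list((f('top',0,0,7.5)-[259.3,147.1])*[1,.3])
    r+=list((f('top',0,0,-114)-[266.8,157])/3)
    r+=[q[1]/.06,q[2]/.1,q[3]/.1,q[4]/.001,q[5]/.002]
    return np.array(r)
s=least_squares(res,[0,0,0,0,0,0]);q=s.x;print(q[0],np.degrees(q[1:4]),q[4:]);print(res(q).round(1))
R,o=T(q);print('origin',o,'grip',o+R@[-.022,0,-.036]);print(R)
np.savez('hook.npz',R=R,o=o,xr=xr,yr=yr,A=A,B=B)
for n,(x0,y0,w,h,k) in {'top':(240,125,50,50,12),'side':(225,175,60,60,10)}.items():
    im=cv2.imread(f'pics/{n}avg.png');c=cv2.resize(im[y0:y0+h,x0:x0+w],None,fx=k,fy=k,interpolation=cv2.INTER_CUBIC)
    for P,col in((wire(),(0,255,0)),(sleeve(),(0,255,255))):
        v=((proj(n,o+P@R.T)-[x0,y0]+.5)*k).astype(np.int32);cv2.polylines(c,[v],False,col,1)
    v=((proj(n,[A,B])-[x0,y0]+.5)*k).astype(np.int32);cv2.polylines(c,[v],False,(0,0,255),1)
    cv2.imwrite(f'pics/hk_{n}.png',c)
E
```

```text
[0.55999291 0.11994464 0.315     ] [ 0.54038775 -0.16255666  0.315     ]
rail dir [0.06923196 0.99760059 0.        ] 86.03012520518939
[ 0.54579309 -0.07451993  0.315     ] [ 0.53693073 -0.20588662  0.315     ] [0.56228852 0.15088529 0.315     ]
[[235.79426146 242.7409194 ]
 [259.67262415 172.5907672 ]]
xr [ 0.99760059 -0.06923196  0.        ]
-0.001187748695008066 [ 0.07788935 -7.75679015 -0.54129149] [-0.00123129  0.00038944]
[-0.4  1.1  0.2 -0.9 -0.6 -0.8 -0.3 -0.6  0.4 -0.2  0.6  1.5  0.  -1.4
 -0.1 -1.2  0.2]
origin [ 0.54514736 -0.07618784  0.31538944] grip [ 0.52822085 -0.07540906  0.27675155]
[[ 0.98865393  0.06788493 -0.13399645]
 [-0.06597031  0.99764667  0.0186824 ]
 [ 0.13494937 -0.00963064  0.99080569]]
```

```bash
python3 -c "
import cv2,numpy as np
a=cv2.imread('pics/hk_top.png');b=cv2.imread('pics/hk_side.png');b=cv2.resize(b,(200,200)) if 0 else b[:400,:200+200]
c=np.zeros((600,800,3),np.uint8);c[:600,:400]=a[:,100:500];c[:400,400:]=b;cv2.imwrite('pics/hk_both.png',c)"
```

```text
(no output)
```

View pics/hk_both.png

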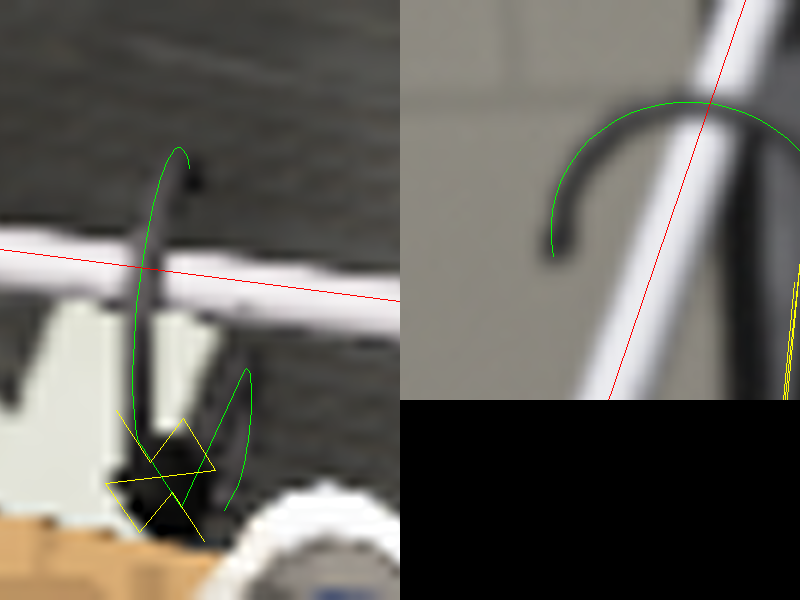

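```bash
cat > mv.py <<'E'
from h import *
from scipy.spatial.transform import Rotation as Ro
def st(): 
    s=ctrl.state();return s,np.array(s['position']),np.array(s['tcp_rot'])
def tgt(pos=None,R=None,pr=True):
    """units of shift/turn from measured pose to target TCP pos / rot"""
    s,p,r=st();pos=p if pos is None else np.array(pos);R=r if R is None else R
    a=r.T@(pos-p)/.03;b=np.degrees(Ro.from_matrix(r.T@R).as_rotvec())/10
    if pr: print('t',round(s['time'],2),'p',p.round(4),'F',np.round(s['contact_force'],2),'M',np.round(s['ft_torque'],3),'w',round(s['width']*93,1),'q7',round(s['joints'][6],1),'\nshift',a.round(3),'turn',b.round(3))
    return a,b
def down(yaw,tilt=0):
    """tool x down; hook axes: x_h azimuth yaw (deg), tool z=-y_h, tilt: deg, hook top leaning to -x_h positive"""
    c,s=np.cos(np.radians(yaw)),np.sin(np.radians(yaw));xh=np.array([c,s,0]);yh=np.array([-s,c,0]);zh=np.array([0,0,1.])
    Rt=Ro.from_rotvec(-np.radians(tilt)*yh).as_matrix()
    return Rt@np.c_[-zh,xh,-yh]
E
python3 - <<'E'
from mv import *
tgt([.5255,-.0752,.37],down(-3.97)); print(down(-3.97))
E
```

```text
t 0.7 p [ 0.1623 -0.7066  0.2186] F [-0.29  0.11 -0.6 ] M [-0.015  0.066 -0.023] w 92.8 q7 -4.6 
shift [ -5.047  16.511 -17.802] turn [ 1.691 -0.     0.   ]
[[ 0.          0.99760044 -0.06923414]
 [ 0.         -0.06923414 -0.99760044]
 [-1.          0.          0.        ]]
```

Call:
jog_arm(commands=[[[-2,0.5,-0.5,0,0,0,93],[-4,2,-2,0.2,0,0,93],[-5,3.7,-4,0.5,0,0,93],[-5,5.4,-5.8,0.8,0,0,93],[-5,7.1,-7.6,1.1,0,0,93],[-5,8.8,-9.4,1.4,0,0,93],[-5,10.5,-11.2,1.69,0,0,93],[-5,12.2,-13,1.69,0,0,93],[-5,13.9,-14.8,1.69,0,0,93],[-5.05,15.5,-16.6,1.69,0,0,93]]])

```text
time: 1.95
position: [0.4437, -0.222, 0.3691]
tcp_rot: [[0.001, 0.998, -0.069], [-0.001, -0.069, -0.998], [-1.0, 0.001, 0.0]]
contact_force: [0.6, -0.9, -0.4]
width: 1.002
```

```bash
python3 - <<'E'
from mv import *
tgt([.5255,-.0752,.37],down(-3.97)); print(ctrl.state()['joints'])
E
```

```text
t 1.95 p [ 0.4437 -0.222   0.3691] F [ 0.64 -0.86 -0.44] M [ 0.027 -0.001 -0.016] w 93.1 q7 -76.1 
shift [-0.029  2.38  -5.072] turn [ 0.     0.003 -0.005]
[ 27.9231668    9.72724721  -9.35178351 109.06019849   1.80818459
  61.29484565 -76.13249298]
```

Call:
jog_arm(commands=[[[0,0,0,0,0,0,93],[0,0,0,0,0,0,93],[0,0,0,0,0,0,93]]])

```text
time: 2.33
position: [0.4423, -0.2253, 0.3687]
tcp_rot: [[-0.0, 0.997, -0.072], [-0.0, -0.072, -0.997], [-1.0, -0.0, 0.0]]
contact_force: [-0.4, 0.4, 0.1]
width: 0.997
```

```bash
python3 - <<'E'
from mv import *
tgt([.5255,-.0752,.37],down(-3.97))
E
```

```text
t 2.33 p [ 0.4423 -0.2253  0.3687] F [-0.43  0.43  0.11] M [0.071 0.003 0.003] w 92.7 q7 -75.8 
shift [-0.047  2.409 -5.188] turn [-0.013  0.002  0.002]
```

Call:
jog_arm(commands=[[[0,0.6,-1.3,0,0,0,93],[0,1.2,-2.6,0,0,0,93],[0,1.8,-3.9,0,0,0,93],[-0.05,2.41,-5.19,0,0,0,93],[-0.05,2.41,-5.19,0,0,0,93],[-0.05,2.41,-5.19,0,0,0,93]]])

```text
time: 3.08
position: [0.5255, -0.0752, 0.3699]
tcp_rot: [[-0.001, 0.997, -0.071], [-0.001, -0.071, -0.997], [-1.0, -0.001, 0.001]]
contact_force: [0.3, 0.4, 0.9]
width: 1.0
```

```bash
python3 - <<'E'
from mv import *
tgt([.5255,-.0752,.258],down(-3.97))
im=imaging.capture('side');crop(im,'pics/s4.png',200,110,110,110,5)
crop(imaging.capture('top'),'pics/t4.png',210,90,110,110,5)
E
```

```text
t 3.08 p [ 0.5255 -0.0752  0.3699] F [0.34 0.37 0.86] M [0.036 0.062 0.001] w 93.0 q7 -96.4 
shift [ 3.732e+00  4.000e-03 -1.000e-03] turn [-0.01   0.003  0.004]
```

View pics/s4.png

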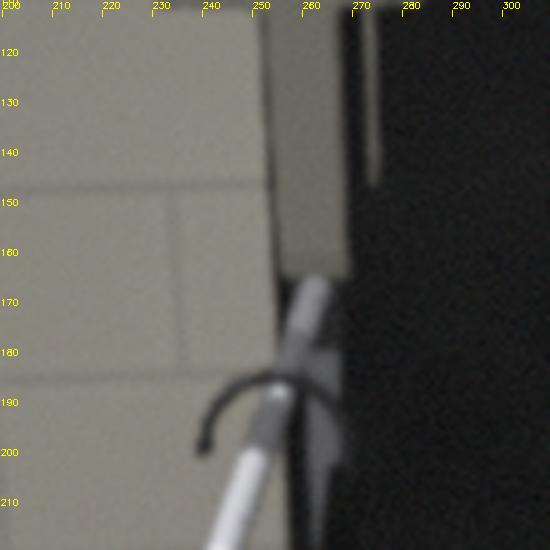

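View pics/t4.png

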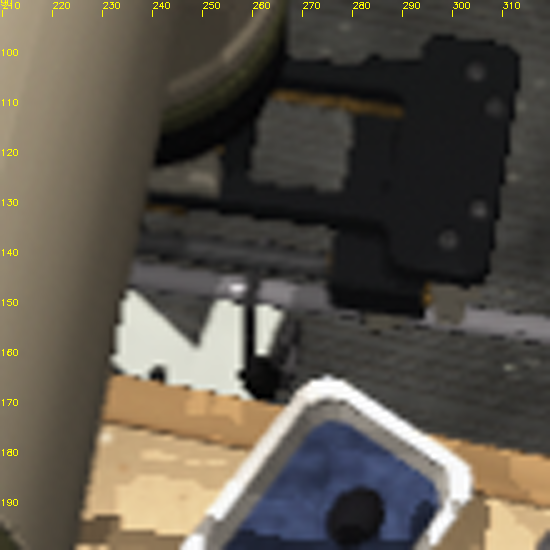

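```bash
python3 - <<'E'
from mv import *
print(proj('side',[[.5255+d,-.0752+.0465,.37] for d in(-.011,-.0075,0,.0075,.011)]))
a,b=tgt([.529,-.0755,.258],down(-3.97,8))
E
```

```text
[[272.87927889 163.32745788]
 [270.41334622 163.39809776]
 [265.12810353 163.55085039]
 [259.84169077 163.70548291]
 [257.37441171 163.77828675]]
t 3.17 p [ 0.5253 -0.0754  0.3701] F [-0.3  -1.06 -0.18] M [ 0.033  0.036 -0.014] w 93.0 q7 -96.4 
shift [ 3.737  0.124 -0.008] turn [-0.015  0.004  0.802]
```

```bash
python3 - <<'E'
from mv import *
print(proj('top',[[.5255+d,-.0752-e,.37] for e in(.0465,.055,.064) for d in(-.0075,.0075)]))
print(proj('side',[[.5255+d,-.0752+e,.37] for e in(.0465,.055,.064) for d in(-.0075,.0075)]))
im=imaging.capture('top');crop(im,'pics/t5.png',280,130,50,40,14)
im=imaging.capture('side');crop(im,'pics/s5.png',240,135,50,40,14)
E
```

```text
[[283.07383603 152.58650035]
 [283.87871514 143.88057124]
 [288.3217629  152.93344511]
 [289.10622787 144.22423302]
 [293.8814831  153.30247068]
 [294.64429141 144.58992109]]
[[270.41334622 163.39809776]
 [259.84169077 163.70548291]
 [270.30849724 165.12247622]
 [259.63509089 165.4337956 ]
 [270.19541308 166.9850504 ]
 [259.41214766 167.30063233]]
```

View pics/t5.png

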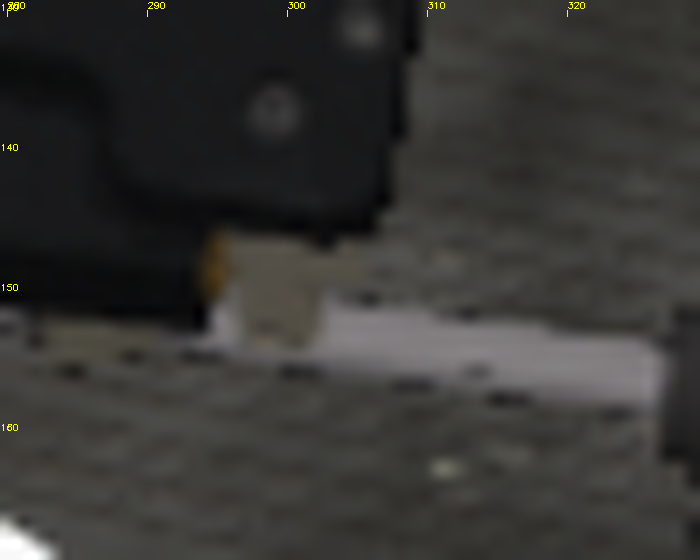

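View pics/s5.png

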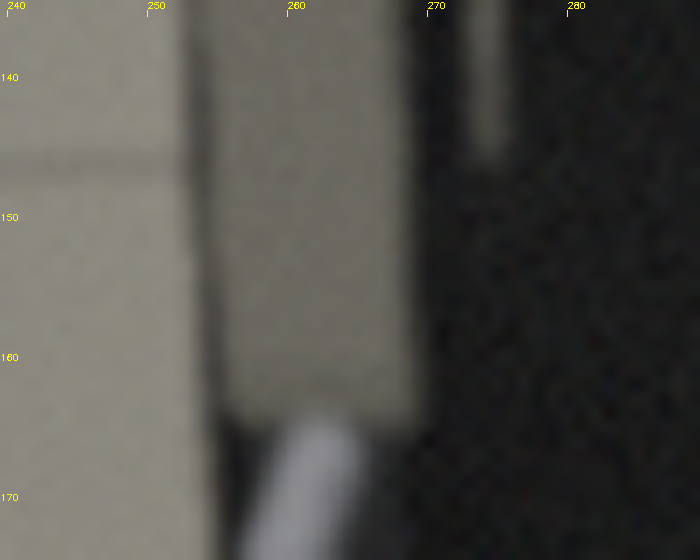

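```bash
cat > hkfit.py <<'E'
from hk import *
d=np.load('hook.npz');xr,yr,A,B=d['xr'],d['yr'],d['A'],d['B'];H=onz('top',(259.4,147.1),.318)
def T(q):
    s,yaw,pit,rol,dx,dz=q
    R=np.c_[xr,yr,[0,0,1]]@Ro.from_euler('zyx',[yaw,pit,rol]).as_matrix()
    return R,B+((H-B)@yr+s)*yr+np.array([0,0,dz])+dx*xr
def mk(su,sv):
  def res(q):
    R,o=T(q);f=lambda n,*p:proj(n,o+R@(np.array(p)/1000))[0]
    r=list(f('side',22,0,-20.5)-[239.8+su,199.0+sv])+list(f('top',22,0,-20.5)-[263.5,139.0])
    w=o+wire()@R.T;ps=proj('side',w[:30]);r+=[ps[:,1].min()-185.3-sv,(ps[:,0].max()-269.3-su)/1.5]
    r+=list((f('top',-22,0,-36)-[261.6,164.8])/1)
    r+=list((f('top',0,0,7.5)-[259.3,147.1])*[1,.3])
    r+=list((f('top',0,0,-114)-[266.8,157])/3)
    r+=[q[1]/.06,q[2]/.1,q[3]/.1,q[4]/.002,q[5]/.002]
    return np.array(r)
  return res
for su,sv in((0,0),(2.4,0),(2.4,-1)):
    q=least_squares(mk(su,sv),np.zeros(6)).x;R,o=T(q);print(np.degrees(q[1:4]).round(1),q[4:].round(4),'grip',(o+R@[-.022,0,-.036]).round(4),mk(su,sv)(q)[:12].round(1))
E
python3 hkfit.py
```

```text
[ 0.2 -9.3 -0.3] [-0.0024  0.0002] grip [ 0.5281 -0.0753  0.2761] [-0.   0.9  0.1 -0.6 -0.5 -0.5 -0.3 -0.4  0.3  0.   0.5  1.2]
[ 0.2 -9.7 -0.2] [-0.004   0.0003] grip [ 0.5267 -0.0754  0.2761] [-1.4  0.6  0.1  0.1 -0.7 -1.4 -0.4  0.4  0.3  0.3  0.5  1.3]
[ 0.  -9.9 -0.1] [-0.0043  0.0014] grip [ 0.5266 -0.0756  0.2772] [-1.3  0.9  0.2  0.  -0.4 -1.3 -0.3  0.2  0.4  0.3  0.5  1.2]
```

Call:
jog_arm(commands=[[[0.8,0.06,0,0,0,0.4,93],[1.8,0.12,0,0,0,0.8,93],[2.8,0.12,0,0,0,0.8,93],[3.75,0.12,0,0,0,0.8,93],[3.75,0.12,0,0,0,0.8,93],[3.75,0.12,0,0,0,0.8,93]]])

```text
time: 4.03
position: [0.53, -0.0742, 0.2587]
tcp_rot: [[0.14, 0.988, -0.07], [-0.01, -0.069, -0.998], [-0.99, 0.14, 0.0]]
contact_force: [-0.4, 0.5, -0.4]
width: 1.0
```

```bash
python3 - <<'E'
from mv import *
tgt([.529,-.0755,.2575],down(-3.97,8))
im=imaging.capture('top');crop(im,'pics/t6.png',210,110,110,80,7)
im=imaging.capture('side');crop(im,'pics/s6.png',210,150,100,80,7)
E
```

```text
t 4.03 p [ 0.53   -0.0742  0.2587] F [-0.37  0.55 -0.41] M [ 0.011  0.116 -0.024] w 93.0 q7 -100.1 
shift [ 0.034 -0.035  0.046] turn [-0.003  0.001 -0.006]
```

View pics/t6.png

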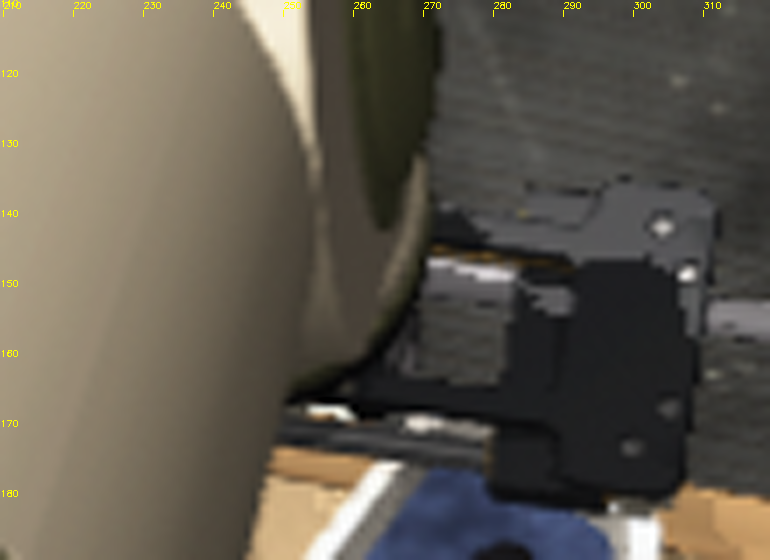

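View pics/s6.png

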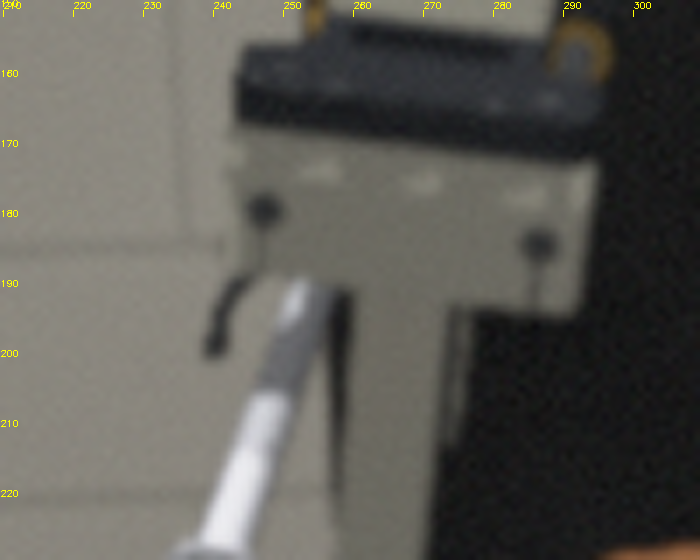

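Call:
jog_arm(commands=[[[0.03,-0.03,0.04,0,0,0,60],[0.03,-0.03,0.04,0,0,0,30],[0.03,-0.03,0.04,0,0,0,14],[0.03,-0.03,0.04,0,0,0,4],[0.03,-0.03,0.04,0,0,0,0],[0.03,-0.03,0.04,0,0,0,0],[0.03,-0.03,0.04,0,0,0,0]]], force=45)

```text
time: 5.0
position: [0.5287, -0.0749, 0.2566]
tcp_rot: [[0.139, 0.988, -0.069], [-0.01, -0.068, -0.998], [-0.99, 0.139, -0.0]]
contact_force: [0.2, 0.2, 0.6]
width: 0.297
```

```bash
python3 - <<'E'
from mv import *
tgt([.529,-.0755,.2575],down(-3.97,8))
E
```

```text
t 5.0 p [ 0.5287 -0.0749  0.2566] F [0.23 0.19 0.64] M [ 0.018  0.113 -0.003] w 27.6 q7 -100.0 
shift [-0.026  0.017  0.018] turn [ 0.001 -0.     0.   ]
```

Still closing; give it more rows.

Call:
jog_arm(commands=[[[0,0,0,0,0,0,0],[0,0,0,0,0,0,0],[0,0,0,0,0,0,0],[0,0,0,0,0,0,0],[0,0,0,0,0,0,0]]], force=60)

```text
time: 5.62
position: [0.5286, -0.075, 0.2567]
tcp_rot: [[0.139, 0.988, -0.069], [-0.01, -0.068, -0.998], [-0.99, 0.139, 0.0]]
contact_force: [-0.1, 0.3, -0.8]
width: 0.103
```

```bash
python3 - <<'E'
from mv import *
tgt([.529,-.0755,.2575],down(-3.97,8))
E
```

```text
t 5.62 p [ 0.5286 -0.075   0.2567] F [-0.15  0.26 -0.85] M [-0.017  0.147 -0.018] w 9.6 q7 -100.0 
shift [-0.025  0.017  0.017] turn [0.001 0.    0.   ]
```

Call:
jog_arm(commands=[[[-0.5,0.07,0,0,0,0,0],[-1.0,0.14,0,0,0,0,0],[-1.5,0.21,0,0,0,0,0],[-1.65,0,0,0,0,0,0],[-1.8,-1,0,0,0,0,0],[-1.9,-2,0,0,0,0,0],[-2,-3.2,0,0,0,0,0],[-2,-3.2,0,0,0,0,0]]])

```text
time: 6.62
position: [0.4225, -0.0679, 0.3026]
tcp_rot: [[0.138, 0.988, -0.07], [-0.01, -0.069, -0.998], [-0.99, 0.138, 0.001]]
contact_force: [0.6, 0.8, -0.3]
width: 0.107
```

```bash
python3 - <<'E'
from mv import *
tgt()
im=imaging.capture('top');crop(im,'pics/t7.png',210,110,130,110,6)
im=imaging.capture('side');crop(im,'pics/s7.png',220,150,120,100,6)
E
```

```text
t 6.62 p [ 0.4225 -0.0679  0.3026] F [ 0.65  0.85 -0.28] M [0.029 0.12  0.005] w 9.9 q7 -95.7 
shift [0. 0. 0.] turn [0. 0. 0.]
```

View pics/s7.png

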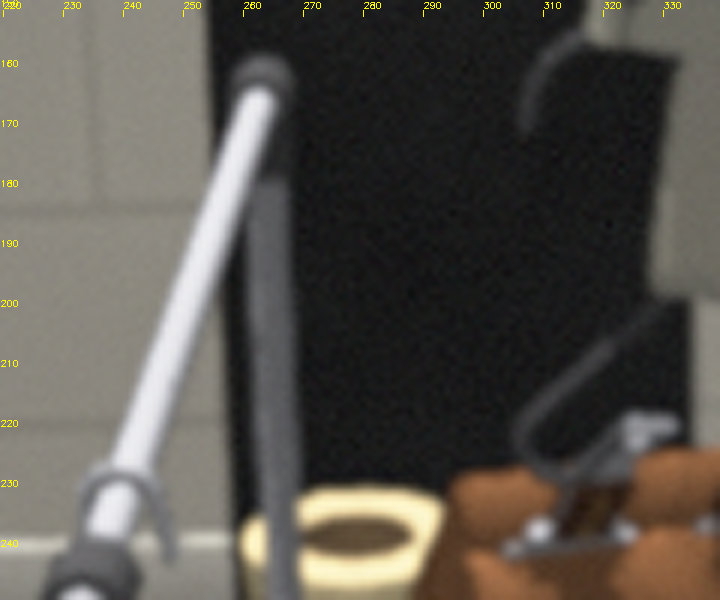

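View pics/t7.png

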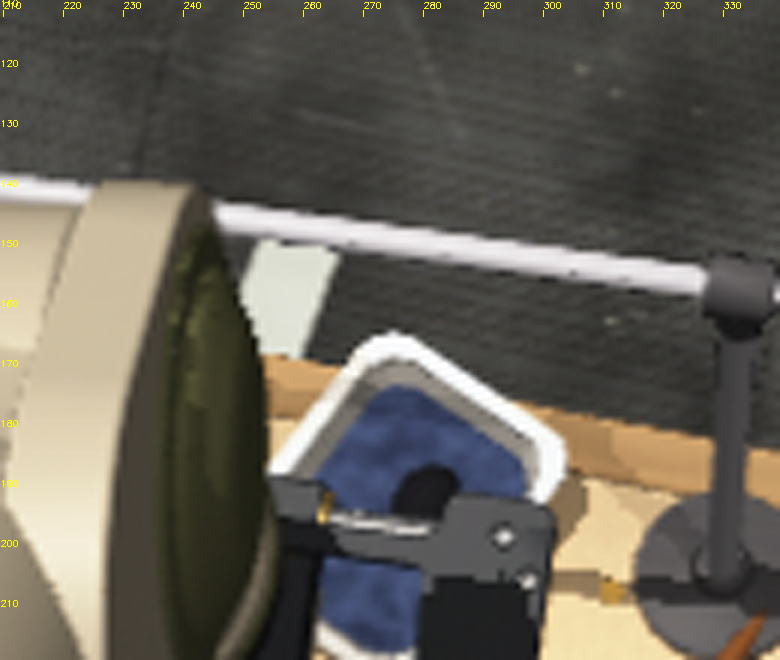

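```bash
cat > grip.py <<'E'
from mv import *
from hk import wire
# hook in tool: hook axes (xh,yh,zh) in tool coords: xh=tool y, yh=-tool z, zh=-tool x; pitch dp (deg; + = top leaning to -xh more)
def hookpts(p,R,dp,ox,oz,pts):
    """pts in hook_grip frame (m)"""
    Rh=np.c_[R[:,1],-R[:,2],-R[:,0]]@Ro.from_euler('y',-dp,degrees=True).as_matrix()
    g=p-R[:,0]*(.0188+oz)+R[:,1]*ox
    return g+np.atleast_2d(pts)@Rh.T
W=wire()+np.array([.022,0,.036])
TIP=np.array([.0083,0,-.0643]);BOW=np.array([.022,0,-.078])
def overlay(im,n,p,R,dp,ox,oz,box,k,dst,off=(0,0),extra=[]):
    x0,y0,w,h=box;c=cv2.resize(np.ascontiguousarray(im[y0:y0+h,x0:x0+w,::-1]),None,fx=k,fy=k,interpolation=cv2.INTER_CUBIC)
    v=((proj(n,hookpts(p,R,dp,ox,oz,W))+off-[x0,y0]+.5)*k).astype(np.int32);cv2.polylines(c,[v],False,(0,255,0),1)
    for P,col in extra:
        v=((proj(n,P)+off-[x0,y0]+.5)*k).astype(np.int32);cv2.polylines(c,[v],False,col,1)
    cv2.imwrite(dst,c)
E
python3 - <<'E'
from grip import *
s,p,R=st()
im=imaging.capture('side');cv2.imwrite('pics/s8.png',im[:,:,::-1])
def res(q):
    dp,ox,oz,su,sv=q;P=hookpts(p,R,dp,ox,oz,W);v=proj('side',P)+[su,sv]
    up=v[0]-[306.8,170.5]; lo=v[33:]
    r=[*up,(lo[:,0].min()-306.2),]
    # slanted wire line points (v[31],v[32])
    a,b=v[31],v[32];n=np.array([-(b-a)[1],(b-a)[0]]);n/=np.linalg.norm(n)
    r+=list((np.array([(326,201.3),(315,210.5)])-a)@n)
    r+=[(v[:,1][:30].min()-154)/2,dp/3,ox/.002,oz/.002,(su+2.4)/1,sv/1]
    return np.array(r)
f=least_squares(res,np.zeros(5));print(f.x.round(4),res(f.x).round(2))
dp,ox,oz,su,sv=f.x
overlay(im,'side',p,R,dp,ox,oz,(290,140,60,100),7,'pics/s8o.png',(su,sv))
E
```

```text
[ 1.0945e+00 -5.0000e-04  1.0000e-03 -2.1768e+00 -4.3400e-01] [-0.51 -0.52 -0.54  0.25  0.98  0.11  0.36 -0.23  0.52  0.22 -0.43]
```

View pics/s8o.png

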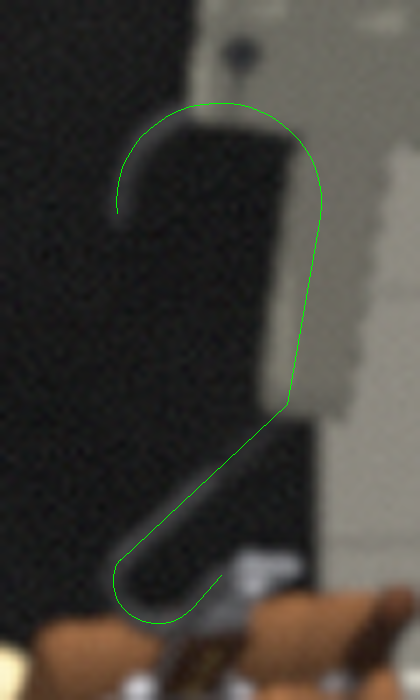

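```bash
cat > plan.py <<'E'
from grip import *
from blk2 import *
DP,OX,OZ=1.1,-.0005,.001
q=np.load('blk2.npy');Rs=frames(q[:4])[2];XS,YS,ZS=Rs.T
HOLE=tp(q[:4],q[4],.022,0)
def tcp_for_tip(tip,R):
    o=hookpts(np.zeros(3),R,DP,OX,OZ,TIP)[0];return tip-o
PSI=103.1
E
python3 - <<'E'
from plan import *
R=down(PSI,14)
print(HOLE)
for a,c in((.045,-.012),(0,-.012),(0,.01)):
    t=HOLE+a*XS+c*ZS;P=tcp_for_tip(t,R);print('tip',t.round(4),'tcp',P.round(4)); A=tgt(P,R,pr=(a>0))
E
```

```text
[ 0.41991606 -0.31157314  0.1616764 ]
tip [ 0.4108 -0.2723  0.185 ] tcp [ 0.4152 -0.2913  0.2258]
t 6.78 p [ 0.4262 -0.0678  0.3031] F [-0.61 -0.12 -0.8 ] M [ 0.034  0.159 -0.042] w 9.8 q7 -95.7 
shift [ 2.571 -0.213  7.456] turn [-10.512   2.049   0.41 ]
tip [ 0.418  -0.3033  0.1532] tcp [ 0.4224 -0.3223  0.194 ]
tip [ 0.4215 -0.3185  0.1687] tcp [ 0.4259 -0.3374  0.2096]
```

Call:
jog_arm(commands=[[[0,0,0.7,-1.0,0.2,0.04,0],[0,0,1.4,-2.0,0.4,0.08,0],[0,0,2.1,-3.0,0.6,0.12,0],[0,-0.1,2.8,-4.0,0.8,0.16,0],[0,-0.1,3.5,-5.0,1.0,0.2,0],[0,-0.1,4.2,-6.0,1.2,0.24,0],[0,-0.1,4.9,-7.0,1.4,0.28,0],[0,-0.2,5.6,-8.0,1.6,0.32,0],[0,-0.2,6.3,-9.0,1.8,0.36,0],[0,-0.2,6.6,-10.0,1.95,0.4,0]]])

```text
time: 8.02
position: [0.4065, -0.267, 0.3013]
tcp_rot: [[-0.037, -0.132, 0.991], [0.237, 0.962, 0.137], [-0.971, 0.24, -0.004]]
contact_force: [-0.4, 0.2, -1.0]
width: 0.106
```

```bash
python3 - <<'E'
from plan import *
R=down(PSI,14);tgt(tcp_for_tip(HOLE+.045*XS-.012*ZS,R),R); print(ctrl.state()['joints'].round(1))
E
```

```text
t 8.03 p [ 0.4065 -0.267   0.3013] F [-0.41  0.24 -1.01] M [-0.308 -0.137 -0.041] w 9.9 q7 39.7 
shift [ 2.239 -1.421  0.186] turn [-0.511  0.102  0.011]
[ 49.7  18.5 -21.1 109.5  -4.9  61.9  39.7]
```

Call:
jog_arm(commands=[[[0.4,-0.7,0.1,-0.5,0.1,0,0],[1.1,-1.4,0.19,-0.51,0.1,0,0],[1.8,-1.42,0.19,-0.51,0.1,0,0],[2.24,-1.42,0.19,-0.51,0.1,0,0],[2.24,-1.42,0.19,-0.51,0.1,0,0]]])

```text
time: 8.65
position: [0.4146, -0.2889, 0.2257]
tcp_rot: [[-0.055, -0.216, 0.975], [0.235, 0.946, 0.223], [-0.971, 0.241, -0.001]]
contact_force: [-0.3, 0.3, -0.8]
width: 0.102
```

```bash
python3 - <<'E'
from plan import *
R=down(PSI,14);tgt(tcp_for_tip(HOLE+.045*XS-.012*ZS,R),R)
ims=[imaging.capture('side') for _ in range(2)]; imt=imaging.capture('top')
s,p,Rm=st()
tab=[tp(q[:4],q[4],a,b) for a,b in((-.01,.0095),(.032,.0095),(.032,-.0095),(-.01,-.0095))]
overlay(ims[0],'side',p,Rm,DP,OX,OZ,(285,165,75,75),8,'pics/s9.png',extra=[(np.array(tab),(0,0,255))])
overlay(imt,'top',p,Rm,DP,OX,OZ,(350,205,70,70),8,'pics/t9.png',extra=[(np.array(tab),(0,0,255))])
cv2.imwrite('pics/s9raw.png',ims[0][:,:,::-1]);cv2.imwrite('pics/t9raw.png',imt[:,:,::-1])
np.savez('p9.npz',p=p,R=Rm)
E
```

```text
t 8.65 p [ 0.4146 -0.2889  0.2257] F [-0.3   0.3  -0.78] M [-0.293 -0.116 -0.035] w 9.5 q7 43.8 
shift [-0.024 -0.079  0.002] turn [-0.023 -0.001  0.005]
```

View pics/s9.png

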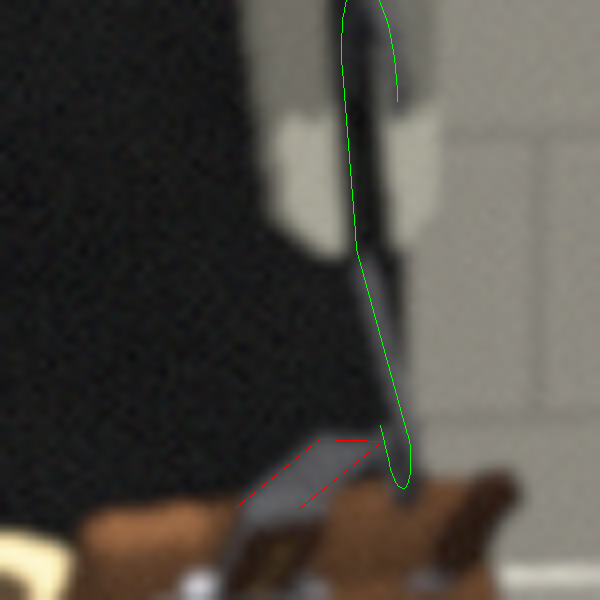

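View pics/t9.png

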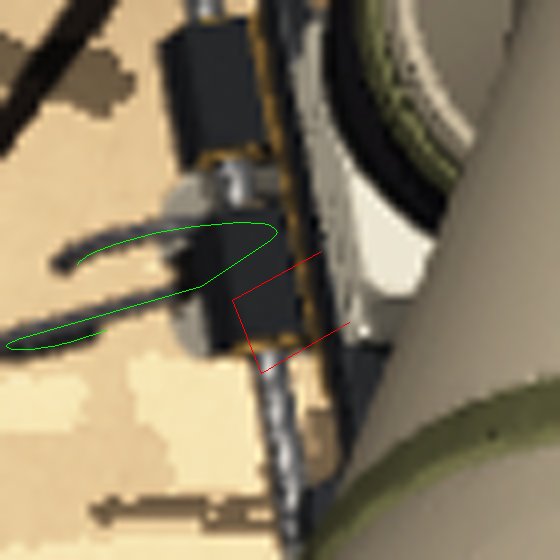

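```bash
python3 - <<'E'
from plan import *
crop('pics/s9raw.png','pics/s9z.png',315,190,35,42,14)
crop('pics/t9raw.png','pics/t9z.png',340,225,50,36,14)
d=np.load('p9.npz')
for n in('side','top'):
    v=proj(n,hookpts(d['p'],d['R'],DP,OX,OZ,W));print(n,'free end',v[0].round(1),'kneeA',v[31].round(1),v[32].round(1),'bend leftmost',v[33:][v[33:,0].argmin()].round(1),'rightmost',v[33:][v[33:,0].argmax()].round(1),'lowest',v[33:][v[33:,1].argmax()].round(1),'tip',v[-1].round(1))
E
```

```text
side free end [334.1 177.1] kneeA [329.1 195.7] [335.5 218.8] bend leftmost [332.  217.7] rightmost [335.9 222. ] lowest [334.8 225.6] tip [332.  217.7]
top free end [359.2 237.6] kneeA [374.6 240.3] [351.7 247. ] bend leftmost [350.3 247.9] rightmost [362.8 245.8] lowest [352.1 248.2] tip [362.8 245.8]
```

View pics/s9z.png

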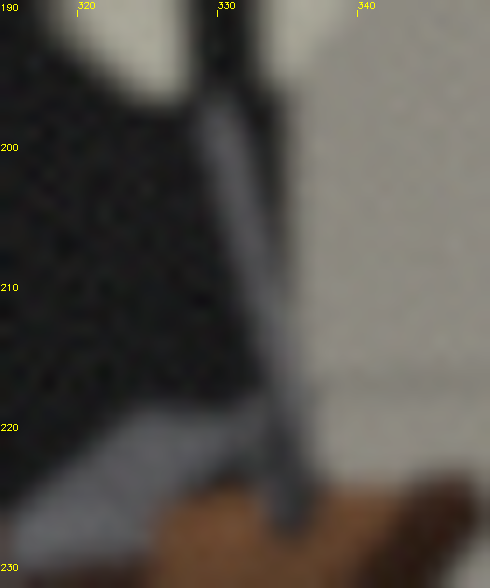

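View pics/t9z.png

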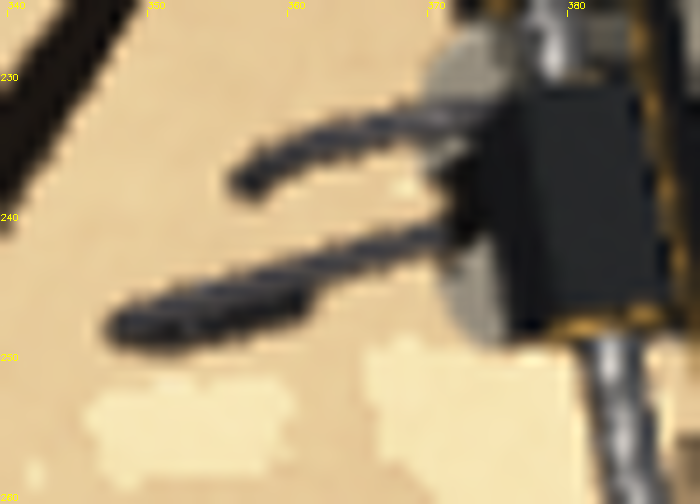

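```bash
sed -i 's/DP,OX,OZ=.*/DP,OX,OZ=1.1,.0033,.001/' plan.py; python3 - <<'E'
from plan import *
R=down(PSI,14);tgt(tcp_for_tip(HOLE+.0*XS-.012*ZS,R),R)
E
```

```text
t 8.8 p [ 0.4151 -0.2895  0.2271] F [ 0.64 -0.18 -0.3 ] M [-0.342 -0.195 -0.008] w 9.5 q7 43.8 
shift [ 0.804 -1.477 -0.004] turn [-0.024  0.008  0.019]
```

Call:
jog_arm(commands=[[[0.3,-0.5,0,0,0,0,0],[0.55,-1.0,0,0,0,0,0],[0.79,-1.47,0,0,0,0,0],[0.79,-1.47,0,0,0,0,0],[0.79,-1.47,0,0,0,0,0]]])

```text
time: 9.43
position: [0.4227, -0.3252, 0.1927]
tcp_rot: [[-0.054, -0.216, 0.975], [0.234, 0.946, 0.222], [-0.971, 0.24, -0.001]]
contact_force: [0.2, 0.5, -0.0]
width: 0.099
```

```bash
python3 - <<'E'
from plan import *
R=down(PSI,14);
tab=np.array([tp(q[:4],q[4],a,b) for a,b in((-.01,.0095),(.032,.0095),(.032,-.0095),(-.01,-.0095))])
ci=np.array([tp(q[:4],q[4],.022+.0045*np.cos(t),.0045*np.sin(t)) for t in np.linspace(0,6.28,16)])
acc=[];P=[]
for i in range(4):
    acc.append(imaging.capture('side').astype(float));P.append(st()[1]);
    tgt(tcp_for_tip(HOLE+.0*XS-.012*ZS,R),R,pr=i==3)
ims=np.mean(acc,0).round().astype(np.uint8);imt=imaging.capture('top')
s,p,Rm=st();P=np.array(P);print(P.mean(0),P.std(0));p=P.mean(0)
overlay(ims,'side',p,Rm,DP,OX,OZ,(300,195,50,45),14,'pics/s10.png',extra=[(tab,(0,0,255)),(ci,(0,0,255))])
crop(ims,'pics/s10z.png',300,195,50,45,14)
crop(imt,'pics/t10z.png',340,215,70,60,10)
E
```

```text
t 9.62 p [ 0.4229 -0.3252  0.1932] F [-0.59  0.53 -0.85] M [-0.294 -0.14  -0.033] w 9.7 q7 45.4 
shift [-0.002 -0.025  0.007] turn [-0.023  0.005  0.015]
[ 0.42284981 -0.32514273  0.19312012] [3.05627961e-05 4.64157514e-05 9.60542193e-05]
```

View pics/s10.png

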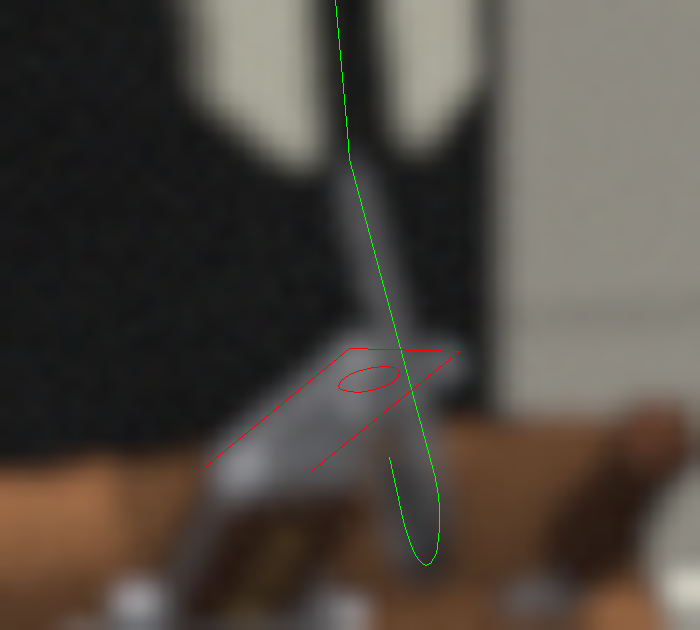

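View pics/s10z.png

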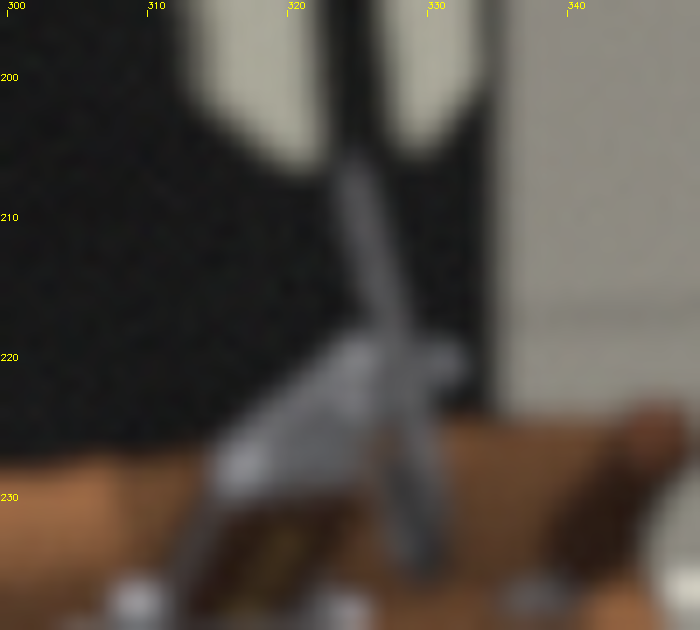

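View pics/t10z.png

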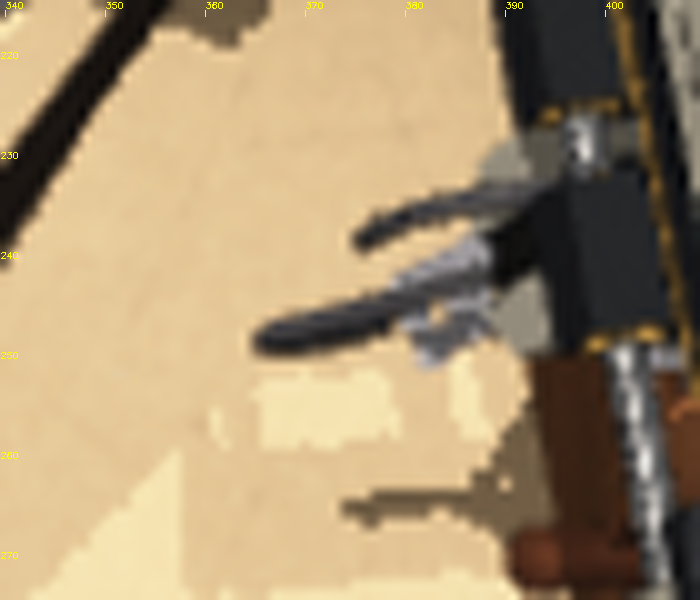

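```bash
python3 - <<'E'
from plan import *
s,p,Rm=st();p=np.array([ .42285,-.32514,.19312])
imt=np.mean([imaging.capture('top').astype(float) for _ in range(3)],0).round().astype(np.uint8)
tab=np.array([tp(q[:4],q[4],a,b) for a,b in((-.01,.0095),(.032,.0095),(.032,-.0095),(-.01,-.0095))])
ci=np.array([tp(q[:4],q[4],.022+.0045*np.cos(t),.0045*np.sin(t)) for t in np.linspace(0,6.28,16)])
overlay(imt,'top',p,Rm,DP,OX,OZ,(350,220,50,40),14,'pics/t11.png',extra=[(tab,(0,0,255)),(ci,(0,0,255))])
for n in('side','top'):
    v=proj(n,hookpts(p,Rm,DP,OX,OZ,W));print(n,'free end',v[0].round(1),'knee',v[31].round(1),v[32].round(1),'left',v[33:][v[33:,0].argmin()].round(1),'low',v[33:][v[33:,1].argmax()].round(1),'tip',v[-1].round(1),'hole',proj(n,HOLE))
E
```

```text
side free end [329.1 188.5] knee [324.5 205.9] [330.5 228.4] left [327.3 227.2] low [329.9 234.9] tip [327.3 227.2] hole [[325.8596854  221.60258329]]
top free end [375.9 238.8] knee [389.9 241.4] [367.3 247.8] left [365.8 248.7] low [367.5 249. ] tip [378.  246.7] hole [[383.06132751 245.10231158]]
```

View pics/t11.png

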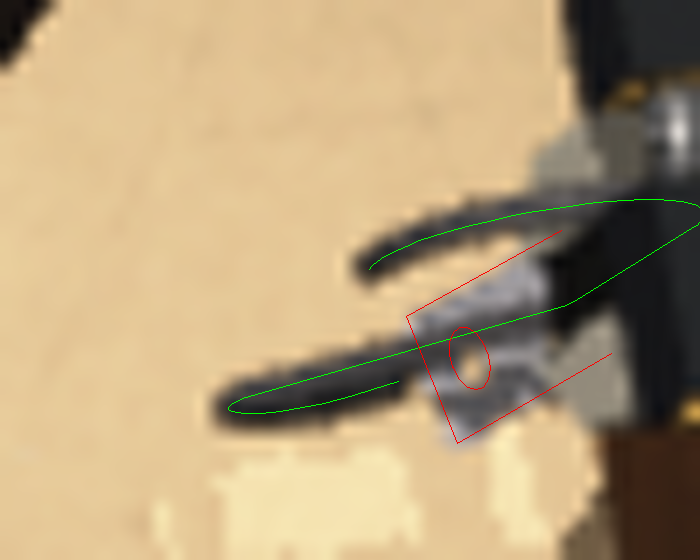

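Call:
jog_arm(commands=[[[-0.06,-0.035,-0.047,0,0,0,0],[-0.12,-0.07,-0.047,0,0,0,0],[-0.17,-0.103,-0.047,0,0,0,0],[-0.17,-0.103,-0.047,0,0,0,0],[-0.17,-0.103,-0.047,0,0,0,0]]])

```text
time: 10.45
position: [0.4223, -0.3299, 0.197]
tcp_rot: [[-0.054, -0.216, 0.975], [0.234, 0.947, 0.222], [-0.971, 0.24, -0.0]]
contact_force: [-0.1, 0.6, -0.2]
width: 0.103
```

```bash
cat > fs.py <<'E'
from plan import *
def rep(k=4,n='side',dst=None,box=(300,195,50,45),sc=14,off=(0,0)):
    acc=[];P=[];F=[];M=[]
    for i in range(k):
        acc.append(imaging.capture(n).astype(float));s=ctrl.state();P.append(s['position']);F.append(s['contact_force']);M.append(s['ft_torque'])
    p=np.mean(P,0);R=np.array(ctrl.state()['tcp_rot']);f=np.mean(F,0)
    tip=hookpts(p,R,DP,OX,OZ,TIP)[0];d=(tip-HOLE)@np.c_[XS,YS,ZS]*1e3
    print('t',ctrl.state()['time'],'p',p.round(4),'F',f.round(2),'Fslot(x,y,z)',(f@np.c_[XS,YS,ZS]).round(2),'M',np.mean(M,0).round(3),'tip-hole mm (xs,ys,zs)',d.round(1),'w',round(ctrl.state()['width']*93,1))
    im=np.mean(acc,0).round().astype(np.uint8)
    if dst: crop(im,dst,*box,sc)
    return im
E
python3 - <<'E'
from fs import *
rep(4,'side','pics/s12.png')
E
```

```text
t 10.65 p [ 0.4223 -0.3298  0.197 ] F [-0.04 -0.19 -0.75] Fslot(x,y,z) [-0.65  0.08 -0.4 ] M [-0.313 -0.147 -0.009] tip-hole mm (xs,ys,zs) [ 0.1  1.7 -6.7] w 10.0
```

View pics/s12.png

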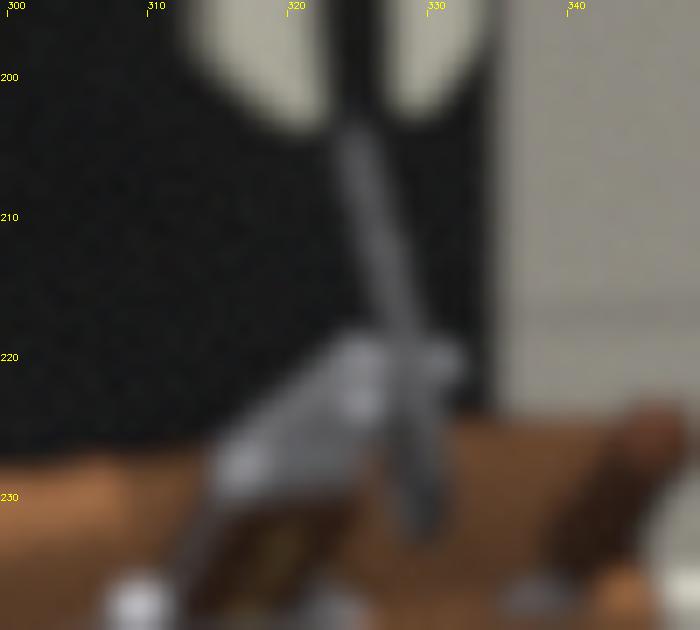

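Call:
jog_arm(commands=[[[-0.03,-0.018,0.01,0,0,0,0],[-0.07,-0.042,0.02,0,0,0,0],[-0.07,-0.042,0.02,0,0,0,0]]])

```text
time: 11.02
position: [0.4234, -0.3315, 0.1989]
tcp_rot: [[-0.054, -0.216, 0.975], [0.234, 0.947, 0.222], [-0.971, 0.24, -0.0]]
contact_force: [0.1, 0.4, -1.1]
width: 0.105
```

```bash
python3 - <<'E'
from fs import *
rep(4)
E
```

```text
t 11.225 p [ 0.4233 -0.3314  0.1988] F [ 0.42  0.03 -0.26] Fslot(x,y,z) [-0.24 -0.41 -0.14] M [-0.316 -0.163 -0.003] tip-hole mm (xs,ys,zs) [ 0.1  1.1 -4.1] w 9.5
```

Call:
jog_arm(commands=[[[-0.03,-0.018,0,0,0,0,0],[-0.045,-0.026,0,0,0,0,0],[-0.045,-0.026,0,0,0,0,0]]])

```text
time: 11.6
position: [0.4236, -0.3325, 0.1999]
tcp_rot: [[-0.054, -0.216, 0.975], [0.234, 0.947, 0.222], [-0.971, 0.24, -0.0]]
contact_force: [0.1, 0.1, -1.0]
width: 0.104
```

```bash
python3 - <<'E'
from fs import *
rep(4)
E
```

```text
t 11.8 p [ 0.4235 -0.3325  0.1999] F [ 0.13  0.31 -0.55] Fslot(x,y,z) [-0.19 -0.2  -0.58] M [-0.317 -0.148 -0.005] tip-hole mm (xs,ys,zs) [ 0.1  1.1 -2.6] w 9.5
```

Call:
jog_arm(commands=[[[-0.03,-0.018,0,0,0,0,0],[-0.045,-0.026,0,0,0,0,0],[-0.045,-0.026,0,0,0,0,0]]])

```text
time: 12.18
position: [0.4238, -0.3336, 0.2011]
tcp_rot: [[-0.054, -0.216, 0.975], [0.234, 0.947, 0.222], [-0.971, 0.24, -0.0]]
contact_force: [0.4, 0.7, -0.6]
width: 0.106
```

```bash
python3 - <<'E'
from fs import *
rep(4,'side','pics/s13.png')
rep(2,'top','pics/t13.png',(355,220,50,40))
E
```

```text
t 12.375 p [ 0.4238 -0.3335  0.201 ] F [-0.15  0.02 -1.03] Fslot(x,y,z) [-0.69  0.14 -0.76] M [-0.316 -0.167 -0.002] tip-hole mm (xs,ys,zs) [ 0.2  1.1 -1. ] w 9.9
t 12.475 p [ 0.4238 -0.3335  0.201 ] F [ 0.34  0.01 -0.76] Fslot(x,y,z) [-0.58 -0.34 -0.49] M [-0.325 -0.147 -0.003] tip-hole mm (xs,ys,zs) [ 0.2  1.1 -1. ] w 9.6
```

View pics/t13.png

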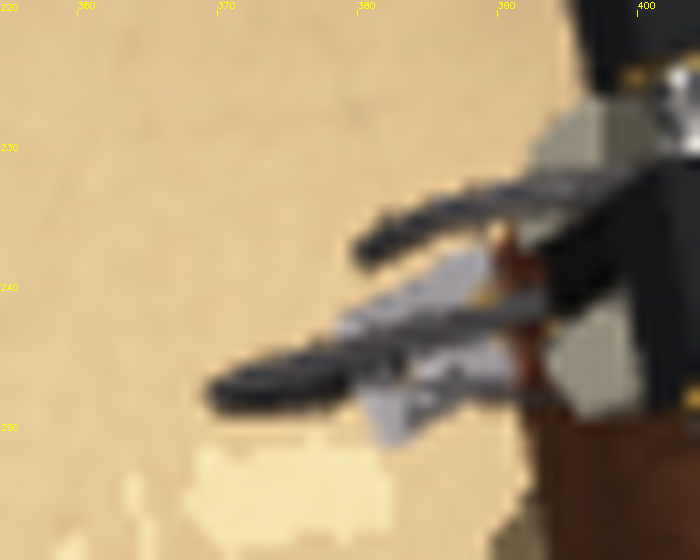

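View pics/s13.png

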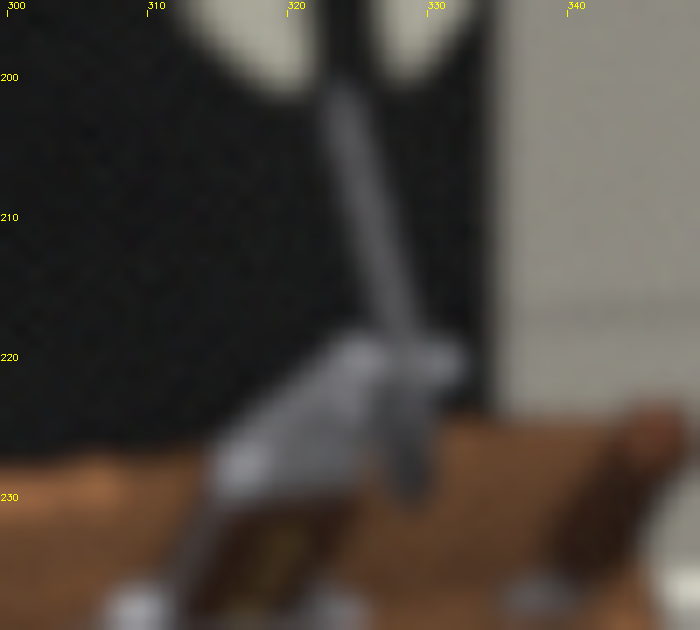

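Call:
jog_arm(commands=[[[-0.03,-0.018,0,0,0,0,0],[-0.06,-0.034,0,0,0,0,0],[-0.06,-0.034,0,0,0,0,0]]])

```text
time: 12.85
position: [0.4241, -0.335, 0.2026]
tcp_rot: [[-0.054, -0.216, 0.975], [0.234, 0.947, 0.222], [-0.971, 0.24, -0.0]]
contact_force: [-0.2, 0.3, -0.2]
width: 0.106
```

```bash
python3 - <<'E'
from fs import *
rep(4)
E
```

```text
t 13.05 p [ 0.4241 -0.3349  0.2025] F [-0.06 -0.02 -0.42] Fslot(x,y,z) [-0.3   0.07 -0.29] M [-0.319 -0.155 -0.018] tip-hole mm (xs,ys,zs) [0.2 1.1 1.1] w 9.5
```

Call:
jog_arm(commands=[[[-0.03,-0.018,0,0,0,0,0],[-0.06,-0.034,0,0,0,0,0],[-0.06,-0.034,0,0,0,0,0]]])

```text
time: 13.42
position: [0.4245, -0.3364, 0.2041]
tcp_rot: [[-0.054, -0.216, 0.975], [0.234, 0.947, 0.222], [-0.971, 0.24, -0.0]]
contact_force: [-0.8, 0.7, 0.2]
width: 0.104
```

```bash
python3 - <<'E'
from fs import *
rep(4)
rep(2,'top','pics/t14.png',(365,225,40,30),18)
E
```

```text
t 13.625 p [ 0.4244 -0.3363  0.204 ] F [-0.26  0.09 -0.35] Fslot(x,y,z) [-0.15  0.24 -0.35] M [-0.307 -0.152  0.019] tip-hole mm (xs,ys,zs) [0.3 1.2 3.1] w 9.5
t 13.725 p [ 0.4244 -0.3363  0.204 ] F [ 0.4   0.39 -0.7 ] Fslot(x,y,z) [-0.29 -0.48 -0.7 ] M [-0.292 -0.14   0.014] tip-hole mm (xs,ys,zs) [0.3 1.1 3.1] w 9.7
```

View pics/t14.png

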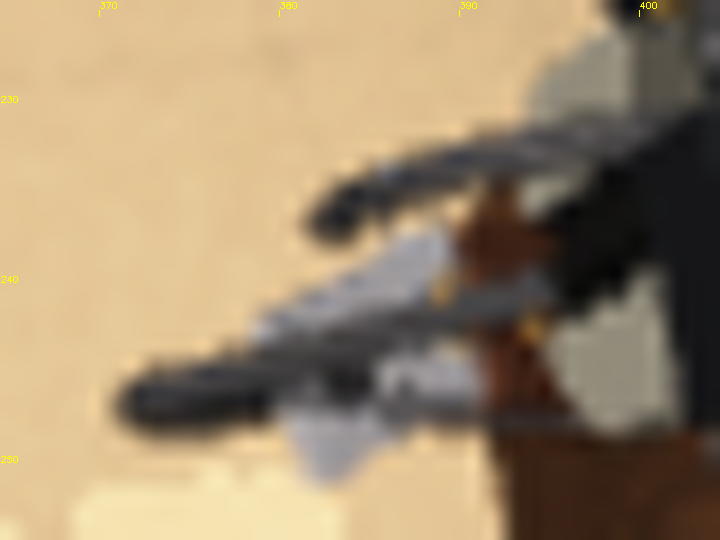

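Call:
jog_arm(commands=[[[-0.04,-0.024,0,0,0,0,0],[-0.08,-0.046,0,0,0,0,0],[-0.08,-0.046,0,0,0,0,0]]])

```text
time: 14.1
position: [0.4249, -0.3383, 0.2061]
tcp_rot: [[-0.054, -0.216, 0.975], [0.233, 0.947, 0.222], [-0.971, 0.24, -0.0]]
contact_force: [0.9, 0.0, -1.0]
width: 0.102
```

```bash
python3 - <<'E'
from fs import *
rep(4)
E
```

```text
t 14.3 p [ 0.4248 -0.3382  0.206 ] F [ 0.2   0.37 -0.81] Fslot(x,y,z) [-0.35 -0.28 -0.8 ] M [-0.321 -0.171 -0.01 ] tip-hole mm (xs,ys,zs) [0.3 1.2 5.9] w 9.6
```

Call:
jog_arm(commands=[[[-0.04,-0.024,0,0,0,0,0],[-0.08,-0.046,0,0,0,0,0],[-0.08,-0.046,0,0,0,0,0]]])

```text
time: 14.68
position: [0.4253, -0.3402, 0.2081]
tcp_rot: [[-0.054, -0.216, 0.975], [0.233, 0.947, 0.222], [-0.971, 0.24, -0.0]]
contact_force: [0.0, 0.6, -0.4]
width: 0.105
```

```bash
python3 - <<'E'
from fs import *
rep(4,'side','pics/s15.png')
rep(2,'top','pics/t15.png',(365,225,40,30),18)
print(np.round(np.array(ctrl.state()['tcp_rot']).T@np.c_[XS,YS,ZS]/.03*.001,4))
E
```

```text
t 14.875 p [ 0.4253 -0.34    0.208 ] F [ 0.32 -0.18 -0.62] Fslot(x,y,z) [-0.61 -0.27 -0.27] M [-0.301 -0.125  0.009] tip-hole mm (xs,ys,zs) [0.4 1.2 8.7] w 9.4
t 14.975 p [ 0.4252 -0.34    0.208 ] F [-0.04 -0.41 -0.2 ] Fslot(x,y,z) [-0.42  0.13  0.13] M [-0.296 -0.169 -0.008] tip-hole mm (xs,ys,zs) [0.4 1.2 8.6] w 9.9
[[-0.0172 -0.     -0.0285]
 [ 0.0285 -0.0002 -0.0172]
 [-0.0001 -0.0333  0.0001]]
```

View pics/t15.png

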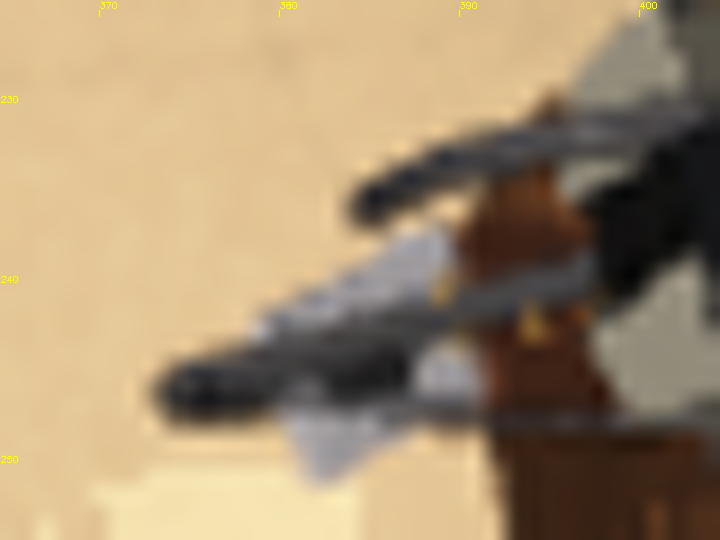

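View pics/s15.png

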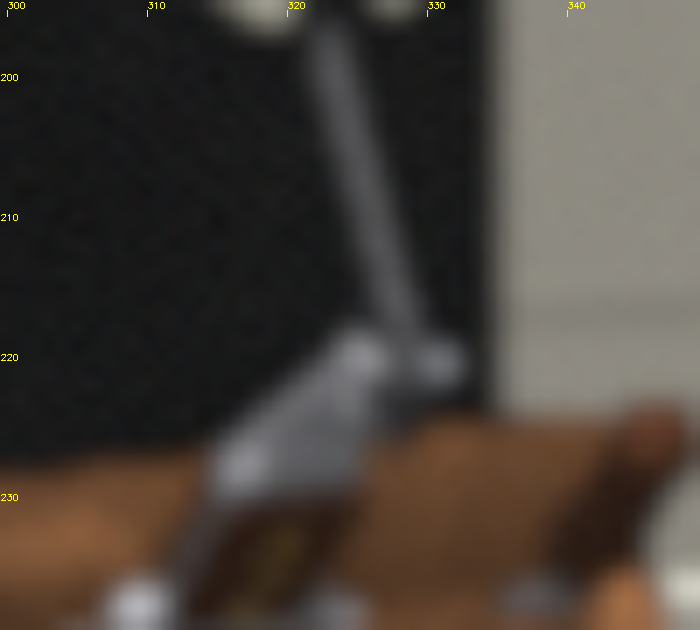

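Call:
jog_arm(commands=[[[-0.02,0.033,0,0,0,0,0],[-0.04,0.066,0,0,0,0,0],[-0.06,0.1,0,0,0,0,0],[-0.08,0.133,0,0,0,0,0],[-0.08,0.133,0,0,0,0,0]]], force=60)

```text
time: 15.6
position: [0.4246, -0.3371, 0.2113]
tcp_rot: [[-0.053, -0.216, 0.975], [0.233, 0.947, 0.222], [-0.971, 0.239, -0.0]]
contact_force: [0.6, -3.9, -8.1]
width: 0.106
```

```bash
python3 - <<'E'
from fs import *
rep(4)
E
```

```text
t 15.8 p [ 0.4246 -0.3371  0.2113] F [ 0.84 -4.69 -8.16] Fslot(x,y,z) [-9.14  0.25 -2.41] M [-2.073 -0.767 -0.069] tip-hole mm (xs,ys,zs) [4.8 1.1 8.8] w 9.2
```

Call:
jog_arm(commands=[[[-0.01,0.045,0,0,0,0,0],[-0.035,0.09,0,0,0,0,0],[-0.06,0.13,0,0,0,0,0],[-0.085,0.17,0,0,0,0,0]]])

```text
time: 16.3
position: [0.4237, -0.3331, 0.2152]
tcp_rot: [[-0.053, -0.216, 0.975], [0.233, 0.947, 0.222], [-0.971, 0.239, -0.0]]
contact_force: [1.6, -5.6, -7.7]
width: 0.1
```

```bash
python3 - <<'E'
from fs import *
rep(4,'side','pics/s16.png')
E
```

```text
t 16.5 p [ 0.4238 -0.333   0.2152] F [ 2.01 -4.93 -6.92] Fslot(x,y,z) [-8.61 -0.84 -1.18] M [-2.249 -0.765 -0.028] tip-hole mm (xs,ys,zs) [10.6  1.   8.7] w 9.2
```

View pics/s16.png

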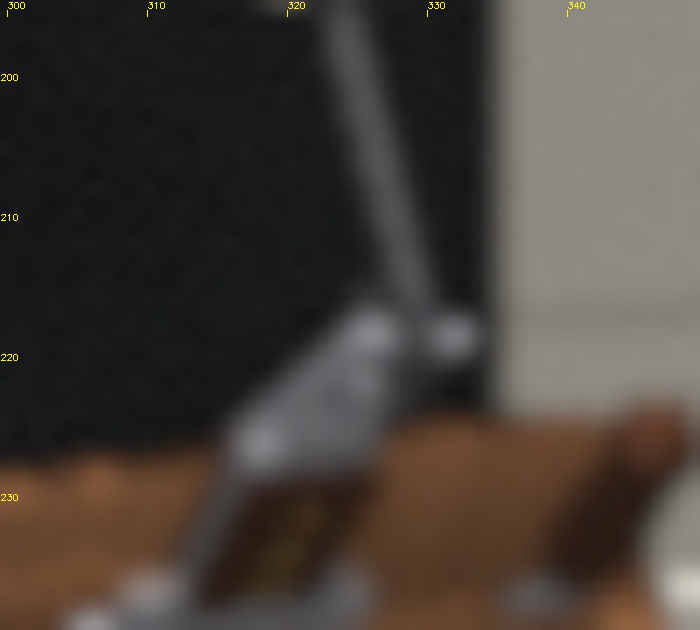

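Call:
jog_arm(commands=[[[-0.035,0.057,0,0,0,0,0],[-0.07,0.114,0,0,0,0,0],[-0.105,0.171,0,0,0,0,0],[-0.14,0.228,0,0,0,0,0],[-0.175,0.285,0,0,0,0,0],[-0.21,0.342,0,0,0,0,0]]])

```text
time: 17.25
position: [0.4218, -0.3248, 0.2237]
tcp_rot: [[-0.053, -0.216, 0.975], [0.233, 0.947, 0.222], [-0.971, 0.239, -0.0]]
contact_force: [1.9, -5.9, -7.3]
width: 0.104
```

```bash
python3 - <<'E'
from fs import *
rep(4)
E
```

```text
t 17.45 p [ 0.4218 -0.3246  0.2238] F [ 1.68 -4.47 -7.85] Fslot(x,y,z) [-8.9  -0.62 -2.2 ] M [-2.2   -0.747 -0.052] tip-hole mm (xs,ys,zs) [22.7  1.   8.7] w 9.9
```

Call:
jog_arm(commands=[[[-0.028,0.062,0,0,0,0,0],[-0.063,0.119,0,0,0,0,0],[-0.098,0.176,0,0,0,0,0],[-0.133,0.233,0,0,0,0,0],[-0.168,0.29,0,0,0,0,0],[-0.2,0.35,0,0,0,0,0],[-0.235,0.407,0,0,0,0,0]]])

```text
time: 18.32
position: [0.4196, -0.3152, 0.2335]
tcp_rot: [[-0.053, -0.215, 0.975], [0.232, 0.947, 0.222], [-0.971, 0.238, -0.0]]
contact_force: [1.3, -5.6, -8.2]
width: 0.105
```

```bash
python3 - <<'E'
from fs import *
rep(4,'side','pics/s17.png',(290,180,60,55),12)
E
```

```text
t 18.525 p [ 0.4196 -0.315   0.2336] F [ 2.16 -5.67 -7.26] Fslot(x,y,z) [-9.39 -0.81 -0.89] M [-2.415 -0.756 -0.055] tip-hole mm (xs,ys,zs) [36.6  1.   8.6] w 9.3
```

View pics/s17.png

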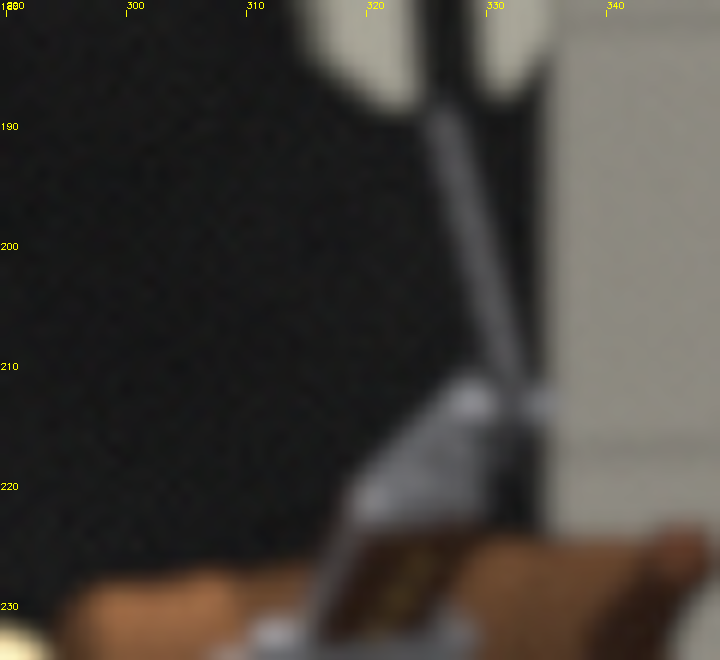

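Call:
jog_arm(commands=[[[-0.035,0.057,0,0,0,0,0],[-0.07,0.114,0,0,0,0,0],[-0.105,0.171,0,0,0,0,0],[-0.14,0.228,0,0,0,0,0],[-0.175,0.285,0,0,0,0,0],[-0.21,0.342,0,0,0,0,0],[-0.245,0.4,0,0,0,0,0],[-0.28,0.457,0,0,0,0,0],[-0.3,0.49,0,0,0,0,0]]])

```text
time: 19.65
position: [0.4169, -0.3033, 0.2458]
tcp_rot: [[-0.053, -0.216, 0.975], [0.232, 0.947, 0.222], [-0.971, 0.238, -0.0]]
contact_force: [1.7, -5.3, -7.9]
width: 0.105
```

```bash
python3 - <<'E'
from fs import *
rep(4)
E
```

```text
t 19.85 p [ 0.4168 -0.3032  0.2458] F [ 1.81 -5.69 -7.36] Fslot(x,y,z) [-9.41 -0.47 -1.  ] M [-2.465 -0.828 -0.047] tip-hole mm (xs,ys,zs) [53.8  1.   8.7] w 9.4
```

Call:
jog_arm(commands=[[[-0.02,0.033,0,0,0,0,0],[-0.04,0.066,0,0,0,0,0],[-0.06,0.1,0,0,0,0,0],[-0.08,0.133,0,0,0,0,0],[-0.1,0.17,0,0,0,0,0],[-0.12,0.2,0,0,0,0,0],[-0.14,0.233,0,0,0,0,0],[-0.16,0.267,0,0,0,0,0]]])

```text
time: 20.85
position: [0.4153, -0.2962, 0.2523]
tcp_rot: [[-0.054, -0.216, 0.975], [0.233, 0.947, 0.222], [-0.971, 0.239, -0.0]]
contact_force: [0.5, -0.3, -2.5]
width: 0.103
```

```bash
python3 - <<'E'
from fs import *
rep(1,'side','pics/s18.png',(280,160,80,120),5)
E
```

```text
t 20.9 p [ 0.4154 -0.2962  0.2524] F [-0.88 -0.25 -0.72] Fslot(x,y,z) [-0.54  0.91 -0.48] M [-0.551 -0.28  -0.04 ] tip-hole mm (xs,ys,zs) [63.6  0.8  8.3] w 9.6
```

View pics/s18.png

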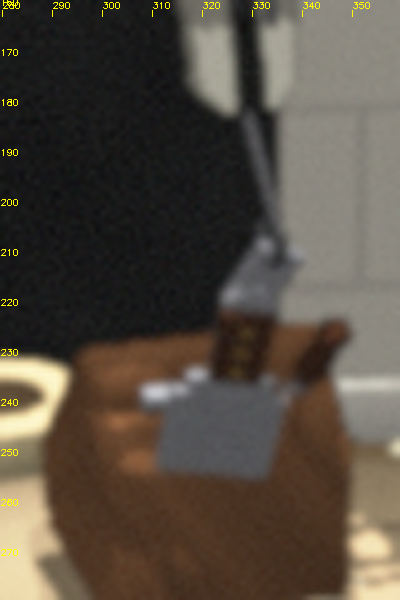

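Call:
jog_arm(commands=[[[-0.16,0.1,0.02,0,0,0,0],[-0.4,0.3,0.05,0,0,0,0],[-0.65,0.6,0.1,0,0,0,0],[-0.9,0.95,0.16,0,0,0,0],[-1.1,1.27,0.22,0,0,0,0],[-1.1,1.27,0.22,0,0,0,0],[-1.1,1.27,0.22,0,0,0,0],[-1.1,1.27,0.22,0,0,0,0]]])

```text
time: 21.9
position: [0.4151, -0.2665, 0.293]
tcp_rot: [[-0.054, -0.215, 0.975], [0.234, 0.947, 0.222], [-0.971, 0.24, -0.001]]
contact_force: [0.4, 0.2, -2.7]
width: 0.105
```

```bash
python3 - <<'E'
from fs import *
rep(1,'side','pics/s19.png',(270,140,90,120),5)
rep(1,'top','pics/t19.png',(330,200,120,90),6)
tgt()
E
```

```text
t 21.95 p [ 0.4151 -0.2665  0.293 ] F [-0.93 -0.63 -2.33] Fslot(x,y,z) [-1.93  1.05 -1.36] M [-0.513 -0.185 -0.048] tip-hole mm (xs,ys,zs) [112.7  -5.6  16.5] w 9.6
t 22.0 p [ 0.4151 -0.2666  0.293 ] F [ 0.05 -0.91 -2.37] Fslot(x,y,z) [-2.31  0.15 -1.05] M [-0.527 -0.213  0.055] tip-hole mm (xs,ys,zs) [112.7  -5.6  16.5] w 9.6
t 22.0 p [ 0.4151 -0.2666  0.293 ] F [ 0.05 -0.91 -2.37] M [-0.527 -0.213  0.055] w 9.6 q7 42.6 
shift [0. 0. 0.] turn [0. 0. 0.]
```

View pics/s19.png

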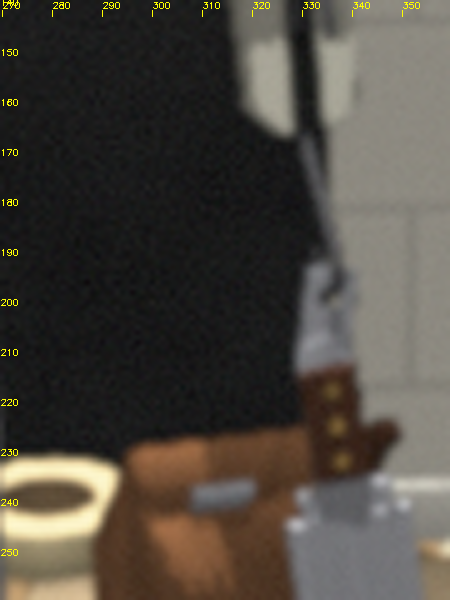

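View pics/t19.png

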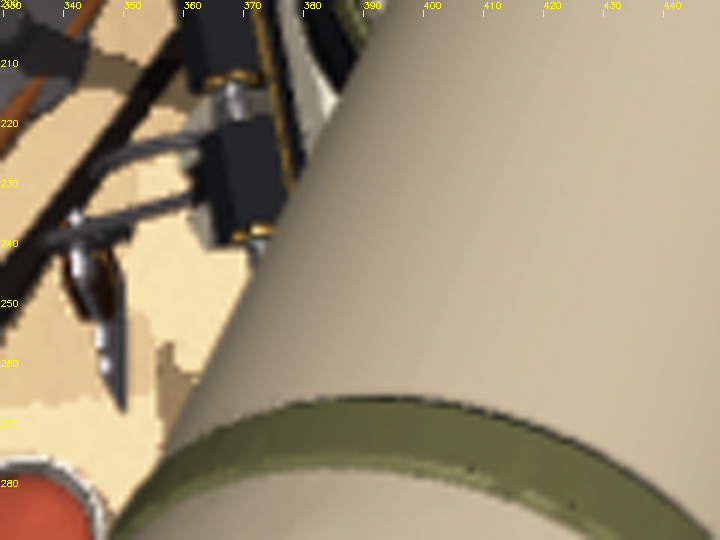

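```bash
python3 - <<'E'
from fs import *
Pb=np.array([.5455,-.0745,.315]);pg=np.array([.5286,-.075,.2567]);Rg=down(-3.97,8);R0=down(-3.97,0)
ph=Pb+R0@Rg.T@(pg-Pb);print('hang TCP',ph)
print(proj('top',[[.42,-.07,.12],[.42,-.07,.0]]))
tgt([.415,-.08,.34],R0)
E
```

```text
hang TCP [ 0.52066902 -0.07444958  0.25960894]
[[261.85823546 240.71191598]
 [267.5195076  251.38743925]]
t 22.0 p [ 0.4151 -0.2666  0.293 ] F [ 0.05 -0.91 -2.37] M [-0.527 -0.213  0.055] w 9.6 q7 42.6 
shift [-0.065  6.264  1.375] turn [10.62  -1.297 -0.956]
```

Call:
jog_arm(commands=[[[-0.5,0.12,0,0,0,0,0],[-1.0,0.3,0,0.3,0,0,0],[-1.4,0.6,0.06,0.9,-0.1,-0.08,0],[-1.3,1.1,0.17,1.7,-0.2,-0.15,0],[-1.15,1.6,0.29,2.5,-0.3,-0.23,0],[-1.05,2.1,0.4,3.3,-0.4,-0.3,0],[-0.92,2.6,0.52,4.1,-0.5,-0.37,0],[-0.8,3.1,0.63,4.9,-0.6,-0.44,0],[-0.7,3.6,0.75,5.7,-0.7,-0.51,0],[-0.6,4.1,0.86,6.5,-0.8,-0.58,0]]])

```text
time: 23.25
position: [0.4149, -0.1479, 0.3414]
tcp_rot: [[0.039, 0.797, 0.603], [0.1, 0.597, -0.796], [-0.994, 0.091, -0.056]]
contact_force: [-0.3, -0.3, -1.6]
width: 0.101
```

```bash
python3 - <<'E'
from fs import *
R0=down(-3.97,0)
tgt([.415,-.08,.34],R0)
E
```

```text
t 23.25 p [ 0.4149 -0.1479  0.3414] F [-0.3  -0.29 -1.62] M [-0.267 -0.043 -0.075] w 9.4 q7 -34.8 
shift [ 0.271  1.348 -1.796] turn [ 4.094 -0.496 -0.384]
```

Call:
jog_arm(commands=[[[0.06,0.3,-0.4,0.8,-0.1,-0.07,0],[0.12,0.6,-0.8,1.6,-0.2,-0.14,0],[0.18,0.9,-1.2,2.4,-0.3,-0.21,0],[0.24,1.2,-1.6,3.2,-0.4,-0.3,0],[0.27,1.35,-1.8,3.8,-0.46,-0.36,0],[0.27,1.35,-1.8,4.09,-0.5,-0.38,0],[0.27,1.35,-1.8,4.09,-0.5,-0.38,0],[0.27,1.35,-1.8,4.09,-0.5,-0.38,0]]])

```text
time: 24.25
position: [0.4145, -0.0805, 0.3394]
tcp_rot: [[0.001, 0.998, -0.063], [0.0, -0.063, -0.998], [-1.0, 0.001, -0.0]]
contact_force: [-0.3, 0.7, -1.7]
width: 0.105
```

```bash
python3 - <<'E'
from fs import *
R0=down(-3.97,0)
im=rep(2,'side','pics/s20.png',(280,110,90,150),4)
cv2.imwrite('pics/s20raw.png',im[:,:,::-1])
s,p,R=st();overlay(im,'side',p,R,DP,OX,OZ,(280,110,80,90),8,'pics/s20o.png')
tgt([.415,-.0745,.315],R0)
E
```

```text
t 24.35 p [ 0.4145 -0.0806  0.3393] F [-0.5  -0.23 -1.92] Fslot(x,y,z) [-1.43  0.54 -1.28] M [-0.02   0.022  0.017] tip-hole mm (xs,ys,zs) [251.5 -59.4 -63. ] w 9.6
t 24.35 p [ 0.4145 -0.0807  0.3393] F [-0.88 -0.26 -1.81] M [0.005 0.021 0.038] w 9.6 q7 -92.7 
shift [ 0.809  0.002 -0.206] turn [ 0.031 -0.001 -0.003]
```

View pics/s20.png

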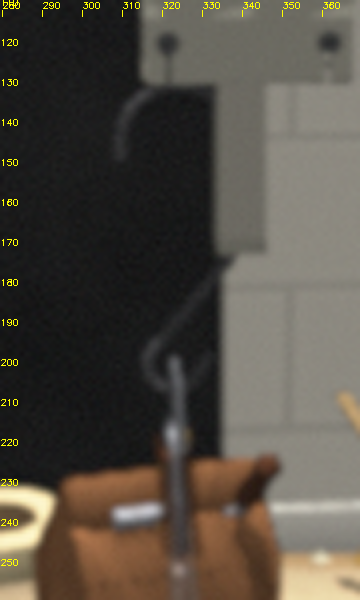

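View pics/s20o.png

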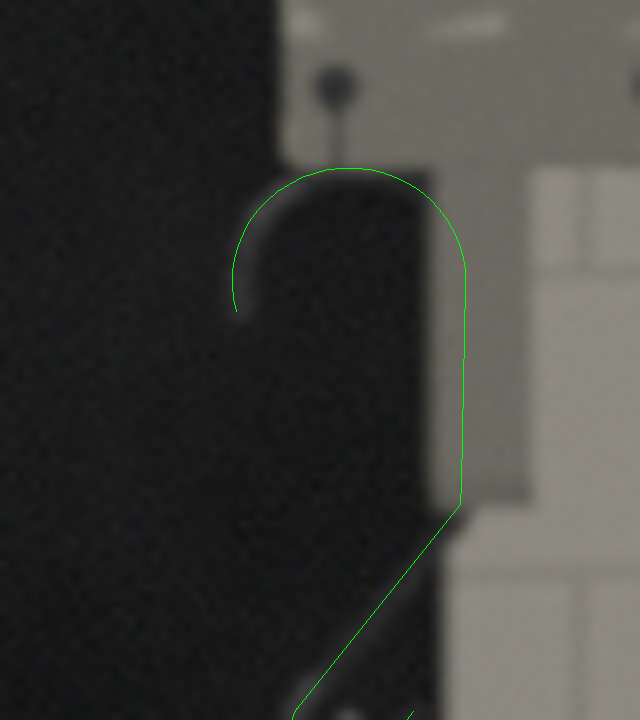

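Call:
jog_arm(commands=[[[0.3,0.15,-0.05,0,0,0,0],[0.6,0.5,-0.1,0,0,0,0],[0.8,1.0,-0.15,0,0,0,0],[0.8,1.5,-0.2,0,0,0,0],[0.8,2.0,-0.25,0,0,0,0],[0.8,2.5,-0.3,0,0,0,0],[0.8,2.95,-0.35,0,0,0,0],[0.8,3.3,-0.4,0,0,0,0],[0.8,3.48,-0.42,0,0,0,0],[0.8,3.52,-0.42,0,0,0,0]]])

```text
time: 25.6
position: [0.5209, -0.0746, 0.315]
tcp_rot: [[0.0, 0.998, -0.064], [0.0, -0.064, -0.998], [-1.0, 0.0, -0.0]]
contact_force: [0.0, 0.1, -2.5]
width: 0.104
```

```bash
python3 - <<'E'
from fs import *
R0=down(-3.97,0)
im=rep(2,'side','pics/s21.png',(210,110,110,150),4)
rep(1,'top','pics/t21.png',(210,100,120,90),6)
tgt([.5207,-.0745,.2596],R0)
E
```

```text
t 25.7 p [ 0.5207 -0.0747  0.3151] F [-0.09 -0.17 -2.3 ] Fslot(x,y,z) [-1.73  0.13 -1.53] M [0.022 0.025 0.017] tip-hole mm (xs,ys,zs) [ 221.5 -164.2  -67.3] w 9.7
t 25.75 p [ 0.5204 -0.0747  0.3151] F [ 0.15  0.17 -2.78] Fslot(x,y,z) [-1.87 -0.18 -2.07] M [ 0.016  0.105 -0.059] tip-hole mm (xs,ys,zs) [ 221.6 -163.9  -67.3] w 9.6
t 25.75 p [ 0.5204 -0.0747  0.3151] F [ 0.15  0.17 -2.78] M [ 0.016  0.105 -0.059] w 9.6 q7 -97.6 
shift [ 1.85   0.009 -0.006] turn [ 0.03  -0.    -0.001]
```

View pics/s21.png

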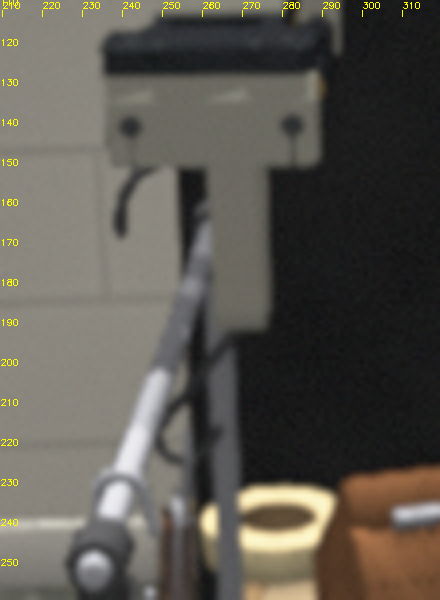

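View pics/t21.png

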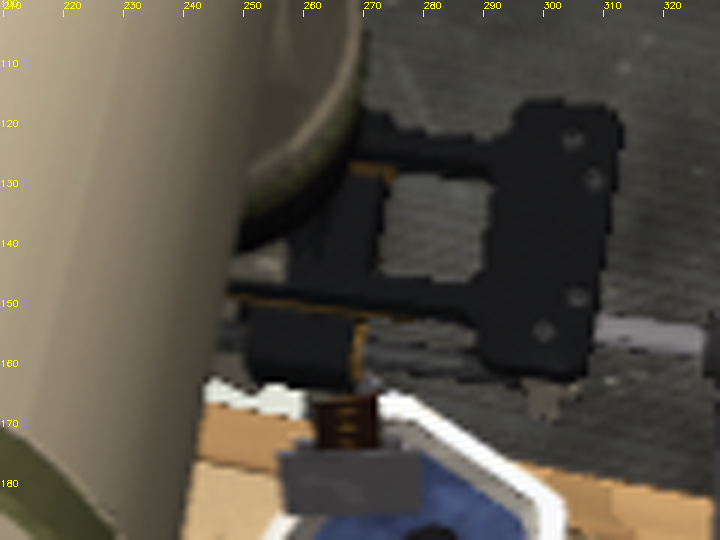

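Call:
jog_arm(commands=[[[0.25,0,0,0,0,0,0],[0.55,0,0,0,0,0,0],[0.85,0,0,0,0,0,0],[1.15,0,0,0,0,0,0],[1.4,0,0,0,0,0,0],[1.6,0,0,0,0,0,0],[1.7,0,0,0,0,0,0],[1.7,0,0,0,0,0,0]]])

```text
time: 26.75
position: [0.5209, -0.0746, 0.264]
tcp_rot: [[0.0, 0.998, -0.064], [0.0, -0.064, -0.998], [-1.0, 0.0, -0.0]]
contact_force: [0.1, -0.7, -1.8]
width: 0.102
```

```bash
python3 - <<'E'
from fs import *
R0=down(-3.97,0)
im=rep(4,'side','pics/s22.png',(210,130,110,140),4)
tgt([.5207,-.0745,.2596],R0)
E
```

```text
t 26.95 p [ 0.5209 -0.0746  0.2643] F [ 0.04 -0.03 -2.29] Fslot(x,y,z) [-1.64 -0.04 -1.59] M [-0.002  0.054  0.003] tip-hole mm (xs,ys,zs) [ 185.6 -164.4 -103.2] w 9.5
t 26.95 p [ 0.5209 -0.0746  0.2643] F [ 0.27  0.29 -1.66] M [0.008 0.111 0.009] w 9.5 q7 -99.1 
shift [ 0.157 -0.006 -0.001] turn [ 0.031 -0.001 -0.004]
```

View pics/s22.png

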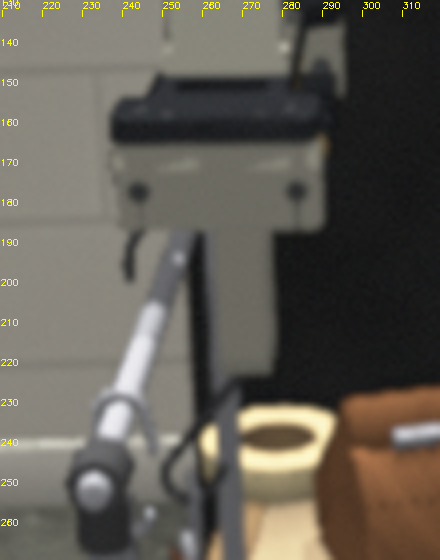

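Call:
jog_arm(commands=[[[0.05,0,0,0,0,0,0],[0.1,0,0,0,0,0,0],[0.13,0,0,0,0,0,0],[0.13,0,0,0,0,0,0]]])

```text
time: 27.45
position: [0.5207, -0.0746, 0.2601]
tcp_rot: [[0.0, 0.998, -0.064], [0.0, -0.064, -0.998], [-1.0, 0.0, -0.0]]
contact_force: [0.5, 0.4, -2.6]
width: 0.103
```

```bash
python3 - <<'E'
from fs import *
rep(4)
E
```

```text
t 27.65 p [ 0.5208 -0.0746  0.2602] F [-0.21  0.06 -2.13] Fslot(x,y,z) [-1.43  0.19 -1.58] M [ 0.035  0.112 -0.011] tip-hole mm (xs,ys,zs) [ 182.7 -164.3 -106.1] w 9.8
```

Call:
jog_arm(commands=[[[0.03,0,0,0,0,0,0],[0.05,0,0,0,0,0,0],[0.05,0,0,0,0,0,0]]])

```text
time: 28.02
position: [0.521, -0.0746, 0.2591]
tcp_rot: [[0.001, 0.998, -0.064], [0.0, -0.064, -0.998], [-1.0, 0.001, -0.0]]
contact_force: [-1.3, 0.2, 3.1]
width: 0.102
```

```bash
python3 - <<'E'
from fs import *
rep(4)
E
```

```text
t 28.225 p [ 0.521  -0.0746  0.259 ] F [-1.5  -0.16  4.01] Fslot(x,y,z) [2.97 1.49 2.7 ] M [0.023 0.151 0.011] tip-hole mm (xs,ys,zs) [ 181.9 -164.5 -106.9] w 9.6
```

Call:
jog_arm(commands=[[[-0.02,0,0,0,0,0,0],[-0.02,0,0,0,0,0,14],[-0.02,0,0,0,0,0,16],[-0.02,0,0,0,0,0,20],[-0.02,0,0,0,0,0,25],[-0.02,0,0,0,0,0,30]]], force=10)

```text
time: 28.98
position: [0.5208, -0.0746, 0.2592]
tcp_rot: [[0.0, 0.998, -0.064], [0.0, -0.064, -0.998], [-1.0, 0.0, -0.0]]
contact_force: [0.1, 0.0, 0.4]
width: 0.309
```

```bash
python3 - <<'E'
from fs import *
rep(2,'side','pics/s23.png',(210,150,110,140),4)
E
```

```text
t 29.075 p [ 0.5208 -0.0746  0.2593] F [0.01 0.19 0.05] Fslot(x,y,z) [ 0.16 -0.05 -0.09] M [0.039 0.02  0.006] tip-hole mm (xs,ys,zs) [ 182.1 -164.3 -106.7] w 29.7
```

View pics/s23.png

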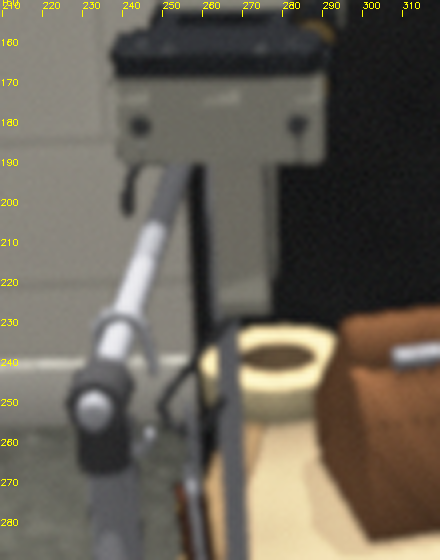

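Call:
jog_arm(commands=[[[0,0,0,0,0,0,50],[0,0,0,0,0,0,60],[-0.1,0,0,0,0,0,70],[-0.4,0,0,0,0,0,70],[-0.9,0,0,0,0,0,70],[-1.6,0,0,0,0,0,70],[-2.4,0,0,0,0,0,70],[-3.2,0,0,0,0,0,70],[-4.0,0,0,0,0,0,70],[-4.0,0,0,0,0,0,70]]])

```text
time: 30.32
position: [0.5216, -0.0745, 0.3818]
tcp_rot: [[0.005, 0.998, -0.064], [-0.0, -0.064, -0.998], [-1.0, 0.005, -0.0]]
contact_force: [0.8, 0.9, 0.4]
width: 0.753
```

Call:
jog_arm(commands=[[[0,-1,0,0,0,0,70],[0,-2.5,0,0,0,0,70],[0,-3.5,0,0,0,0,70],[0,-3.5,0,0,0,0,70],[0,-3.5,0,0,0,0,70],[0,-3.5,0,0,0,0,70]]])

```text
time: 31.08
position: [0.4167, -0.0679, 0.379]
tcp_rot: [[0.0, 0.998, -0.064], [0.001, -0.064, -0.998], [-1.0, 0.0, -0.001]]
contact_force: [0.7, 0.1, -0.0]
width: 0.751
```

```bash
python3 - <<'E'
from fs import *
rep(1,'side','pics/s24.png',(210,140,140,150),4)
rep(1,'top','pics/t24.png',(200,110,130,100),6)
rep(1,'side','pics/s24b.png',(210,140,140,150),4)
E
```

```text
t 31.125 p [ 0.4166 -0.0679  0.379 ] F [0.38 0.32 0.98] Fslot(x,y,z) [ 0.85 -0.45  0.54] M [ 0.03  -0.05  -0.004] tip-hole mm (xs,ys,zs) [288.1 -64.4 -43.5] w 70.4
t 31.175 p [ 0.4165 -0.0679  0.379 ] F [-0.45 -0.05  0.16] Fslot(x,y,z) [0.15 0.45 0.08] M [ 0.055 -0.018  0.01 ] tip-hole mm (xs,ys,zs) [288.1 -64.3 -43.5] w 70.2
t 31.225 p [ 0.4164 -0.0679  0.3789] F [ 0.27  0.13 -0.17] Fslot(x,y,z) [-0.07 -0.29 -0.16] M [ 0.025 -0.017  0.028] tip-hole mm (xs,ys,zs) [288.1 -64.1 -43.5] w 69.8
```

View pics/s24.png

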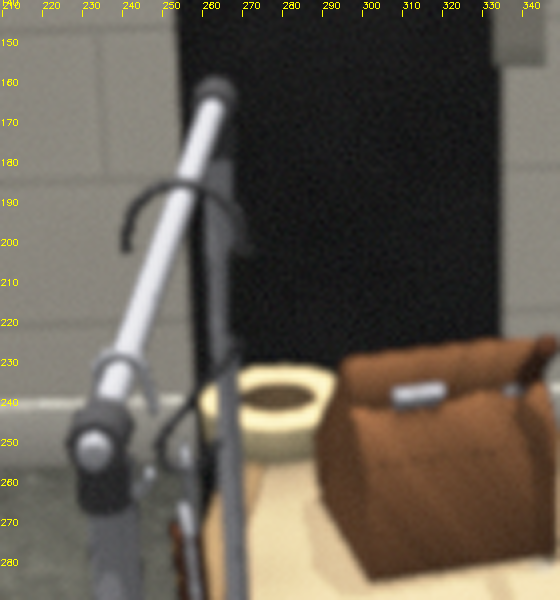

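View pics/t24.png

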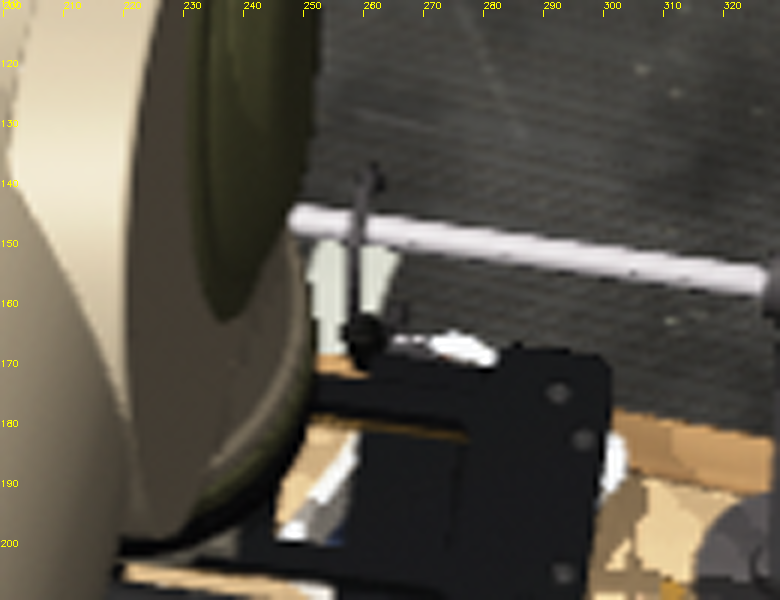

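Call:
jog_arm(commands=[[[-0.5,0,2,0,0,0,70],[-0.5,0,4,0,0,0,70],[-0.5,0,6,0,0,0,70],[-0.5,0,6,0,0,0,70],[-0.5,0,6,0,0,0,70],[-0.5,0,6,0,0,0,70],[-0.5,0,6,0,0,0,70],[-0.5,0,6,0,0,0,70],[-0.5,0,6,0,0,0,70],[-0.5,0,6,0,0,0,70]]])

```text
time: 32.48
position: [0.4044, -0.2474, 0.3942]
tcp_rot: [[0.0, 0.998, -0.064], [0.0, -0.064, -0.998], [-1.0, 0.0, -0.0]]
contact_force: [-0.1, -0.1, 0.5]
width: 0.754
```

Call:
jog_arm(commands=[[[0,0,0,0,0,0,70],[0,0,0,0,0,0,70],[0,0,0,0,0,0,70],[0,0,0,0,0,0,70],[0,0,0,0,0,0,70],[0,0,0,0,0,0,70],[0,0,0,0,0,0,70],[0,0,0,0,0,0,70],[0,0,0,0,0,0,70],[0,0,0,0,0,0,70]]])

```text
time: 33.72
position: [0.4044, -0.2475, 0.3942]
tcp_rot: [[0.0, 0.998, -0.064], [0.0, -0.064, -0.998], [-1.0, 0.0, -0.0]]
contact_force: [-0.6, -0.0, -0.4]
width: 0.753
```

```bash
python3 - <<'E'
from fs import *
A=[imaging.capture('side').astype(int) for _ in range(8)]
print([np.abs(a-A[0])[170:340,220:300].mean().round(2) for a in A], [np.abs(a-A[0])[60:140,20:150].mean().round(2) for a in A])
crop(A[0].astype(np.uint8),'pics/s25.png',210,160,150,190,3)
im=imaging.capture('top');cv2.imwrite('pics/t25.png',im[:,:,::-1])
crop(im,'pics/t25z.png',220,120,110,90,7)
a=cv2.imread('pics/top0.png')
E
```

```text
[np.float64(0.0), np.float64(1.54), np.float64(1.55), np.float64(1.55), np.float64(1.56), np.float64(1.56), np.float64(1.55), np.float64(1.55)] [np.float64(0.0), np.float64(1.3), np.float64(1.31), np.float64(1.28), np.float64(1.29), np.float64(1.29), np.float64(1.29), np.float64(1.3)]
```

View pics/s25.png

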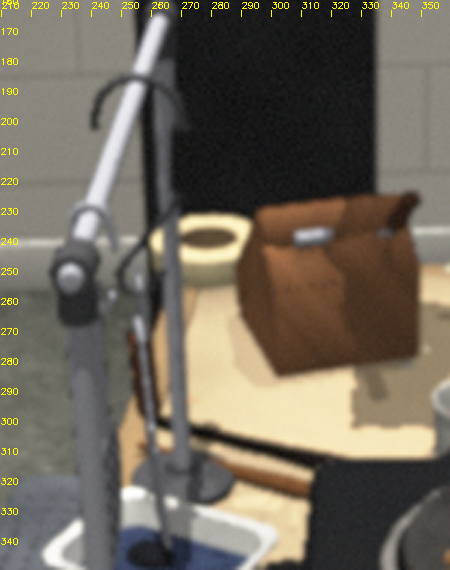

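View pics/t25.png

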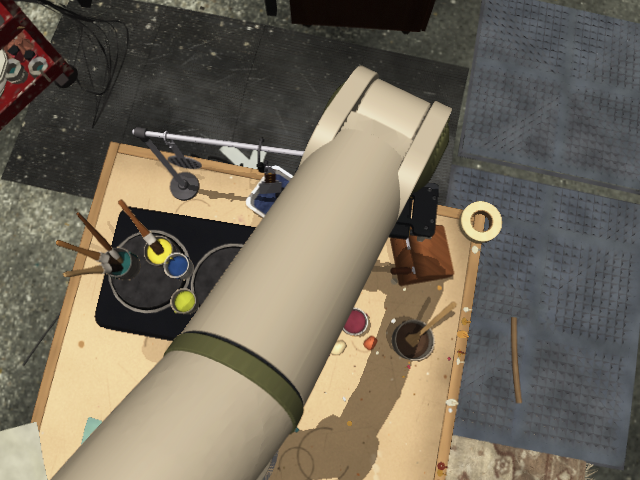

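View pics/t25z.png

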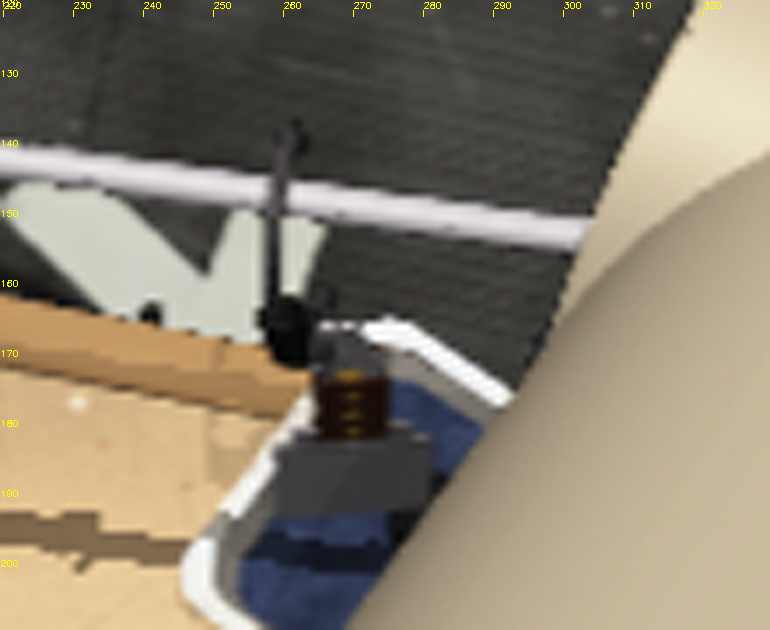

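```bash
python3 - <<'E'
from h import *
b=np.array([.5455,-.0745,.201]);
print(proj('side',[b,b-[0,0,.145]]),proj('top',[b,b-[0,0,.022],b-[0,0,.145]]))
im=imaging.capture('side');crop(im,'pics/s26.png',240,235,50,60,10)
crop(im,'pics/s27.png',235,290,60,70,8)
E
```

```text
[[258.10893889 257.29978092]
 [262.68384226 333.58302788]] [[265.84409436 168.99861346]
 [266.93945323 172.67442935]
 [272.33908921 190.7795157 ]]
```

View pics/s26.png

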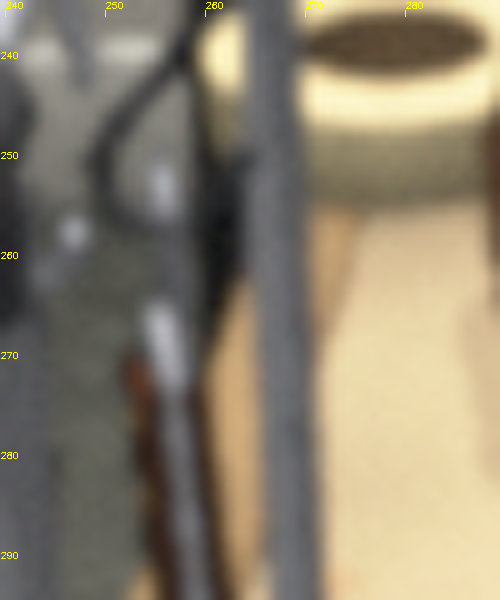

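View pics/s27.png

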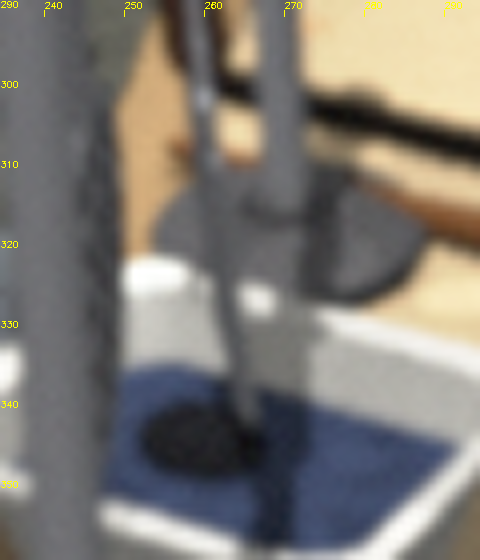

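```bash
python3 - <<'E'
from rig import workorder,ctrl
print(ctrl.state()['time']);print(workorder.finish_job())
E
```

```text
34.225
the job is handed in; nothing more can be done
None
```

The scraper now hangs on the drip rail from the S-hook, and I handed the job in at 34.2 s of the 72 s allowed. The system reports no verdict, so this rests on my own checks.

**What I did:**
- **Hook:** gripped it by its sleeve, lifted it off the bar and carried it to the block.
- **Threading:** fed the nose up through the tab hole in small steps, with no contact force above sensor noise.
- **Draw:** pulled the scraper out along its slot at readings of about 9–10 N (limit 18 N).
- **Hanging:** lowered the hook onto the bar until contact showed at the expected height, then opened the fingers and backed the arm away.

**Last checks:**
- **Hook and scraper:** the big bend is over the bar at its original spot, with the scraper hanging by its tab in the lower bend.
- **Tilt:** about 3–5° by rough image measurement (limit 20°).
- **Movement:** none showed between eight successive side images.
- **Robot:** clear of everything, with force readings at noise level.
- **Knife, tins and tray:** the knife and the tray looked unmoved by eye. I did not measure any displacements, and one tin was hidden behind the arm in the final top view.

The side camera and the arm's position reading disagreed by about 3 mm at the rail. The overhead view put the held hook about 3.6 mm from where I expected it. I lined the nose up with the hole by where both appeared in the same pictures.

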